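Clear the welding table: free the caddy and load the pipe offcuts

ROBOT

A 7-joint arm with a two-finger parallel gripper is mounted at the origin on the work surface. World frame = base frame: x ahead of the robot, y to its left, z up, the work surface at z = 0. Lengths are in m, angles in rad, forces in N, time in s.
With the tool pointing down it reaches from about 0.425 to 0.925 m from the base axis. Payload 6.8 kg.
Tool frame: the origin (TCP) lies midway between the tips of the shut fingers; the grasp point (between the pads) lies 19 mm behind it; x points along the fingers, z is the direction in which the jaws open and shut, and the axes are right-handed (so a half turn about x gives the same grasp; the last joint's range is limited). The gripper opens to 85 mm and grips with 20 to 120 N. Pads are 22 mm wide; open, the fingers measure 114 mm over their backs; the gripper's body (76 mm by 85 mm) begins 54 mm behind the grasp point. The pads swing forward as they close: fully open they stand 13 mm farther back than shut.
Start: joints at [1.231, 0.477, 0.022, 1.555, -0.011, 1.109, -0.083], TCP at [0.155, -0.657, 0.2] pointing down, gripper open.
Joint ranges: [-2.96, 2.96], [-0.34, 2.1], [-1.41, 1.46], [0.24, 2.44], [-1.37, 4.51], [0.17, 1.92], [-2.96, 2.96]. Speed limits (rad/s): [2.39, 2.39, 3.14, 3.14, 3.14, 3.14, 3.14].

INTERFACE

Orientations are given as a unit quaternion [w, x, y, z].
In Python, from station import bot gives the robot as it stands. The module is installed in compiled form; this text tells all that it offers.
- The arm moves only by the shell command python3 -m jog 'ROWS' [FORCE]. ROWS is text: rows parted by semicolons, each of 7 numbers parted by spaces: the shift along the tool's x, y, z in mm, then the turn, a rotation vector about the tool's x, y, z in units of 6 degrees (1.0 is 6 degrees), then the finger opening in mm, from 0 to 85.4. A call has 1 to 5 rows; each row shifts and turns the commanded pose from where the row before left it, along the tool's axes as they then stand; what a row does not reach is not made up. A row lasts 1/10 s, in which the tool goes at most 50 mm and 8.59 degrees, less where a joint would pass 70% of its speed; a pose out of reach is approached as far as the arm can. A call with a gripper value outside its range is refused whole. The fingers move at their own pace and stop on an object; FORCE is the grip in N (left out, the last holds). Time passes only in rows, so rows that do not move let the fingers close. It gives the time, the measured TCP pose, the force and the opening at its end, in the units of the state.
- bot.get_obs(): the state, without advancing time (a new reading comes with each control period).
- bot.read_camera(name): name is "scene" or "top" or "wrist"; returns (picture, depth): 420x560x3 uint8, red, green, blue; 420x560 float32, m along the optical axis (not along the pixel's ray), 0 where there is no reading.
- bot.calibration(name): a dict with "fx", "fy", "cx", "cy" (pixels), "T" (4x4, takes a point from camera to world coordinates). Camera axes: x right, y up, looking along -z (the intrinsics and any distortion apply to the point x, -y, -z); pixel columns grow to the right and rows downward; lengths in m; the calibration is good to about 2 mm. A picture is of the moment at which its call begins: read the wrist's pose just before it. calibration takes no time and is no camera call; for the wrist camera it gives the pose at the moment of the call.
- bot.hand_in(): hands the job in, once; it reports no verdict.
The state is a dict: "t": time; "q": joint angles; "joint_vel": joint speeds; "joint_torque": joint torques, N m; "eef_pos": TCP position; "tool_rot": TCP orientation; "contact_force": force on the tool from outside, world axes, zero at the start; "torque": the same for the moment, N m; "gripper_width": opening from 0.0 (shut) to 1.0 (fully open).
Only numpy, scipy, OpenCV 4.12 (cv2) and the standard library are available. Lean on these libraries where they do the work, as an engineer would, in place of code of your own. Each camera call takes 0.05 s, during which the arm holds its last target.

TASK

Free the flat bar wedged diagonally in the grey caddy: turn it straight with the caddy, lift it out and lay it on both saddles of the bar stand, between the prongs. Then stand the three hollow pipe offcuts upright on the caddy's floor, one to a bay in order of thickness, thickest next to the handle, thinnest farthest from it. Leave the solid round bars, wood block and clamp where they are.

Things in the scene. Friction and masses are not known exactly. Their poses are not given: they have to be found in the camera images.
- caddy: Grey caddy, fixed; inside 150 (x) by 194 mm (y), walls 6 thick, 32 tall. Origin: centre of underside, floor 4 mm above it. Two ribs 4 thick at y = -33, +33, tops at 10 mm, leave three bays with centres y = -66, 0, +66. Loop handle juts 33 mm out of the +y end, beside bay +66. On the rim 45-degree braces, 13 wide, 5 thick, cross the corners; inner edges meet the walls 56 mm from the corner.
- bar_stand: Dark steel bar stand, fixed, base plate 80 (x) by 120 (y) by 6 mm. Two saddles 12 mm thick at y = -45 and +45 mm, tops 40 mm above the origin, each with two prongs 14 mm tall, inner faces at x = -25 and +25 mm. A bar along y rests on both saddles; between the saddles is open space. Origin: centre of underside, z up.
- flat_bar: Plain steel flat bar, 28 (x) by 180 (y) by 16 mm (z), 0.35 kg; origin at the centre of its underside. At the start it lies level on the caddy's ribs near its centre, about 0.6 rad anticlockwise (from above) of the caddy's y axis, two ends under braces with 6 mm of air above. Centred and within 0.15 rad of the caddy's y axis it clears the braces and lifts straight out.
- pipe_thick: Thickest pipe offcut: plain steel tube standing on end, open right through (a hole shows from above), outside diameter 44 mm, wall 5 mm, 70 mm tall. Origin at the centre of its foot, z up along its axis.
- pipe_middle: Middle pipe offcut: plain steel tube standing on end, open right through (a hole shows from above), outside diameter 36 mm, wall 5 mm, 70 mm tall. Origin at the centre of its foot, z up along its axis.
- pipe_thin: Thinnest pipe offcut: plain steel tube standing on end, open right through (a hole shows from above), outside diameter 28 mm, wall 5 mm, 70 mm tall. Origin at the centre of its foot, z up along its axis.
- solid_thin: Thin solid round bar standing on end, same plain steel and diameter as a pipe but with no hole: diameter 28 mm, 70 mm tall, heavy. Does not belong in the caddy; stays where it is. Origin at the centre of its foot, z up.
- solid_thick: Thick solid round bar standing on end, same plain steel and diameter as a pipe but with no hole: diameter 44 mm, 70 mm tall, heavy. Does not belong in the caddy; stays where it is. Origin at the centre of its foot, z up.
- wood_block: Pale wood block, 90 x 60 x 50 mm, a bystander. Origin at the centre of its underside.
- clamp: Red C-shaped screw clamp lying flat, about 150 x 100 mm and 20 mm high, a bystander. Origin near the middle of the C, z up.
There are look-alikes about, which are no part of the job. What is shaped like the pipe_thin but orange is not meant. Of the things shaped like the flat_bar, the steel one is meant.

How it is judged:
By the outcome, as a careful person would: the job done as asked, in the order asked, and still so for the second after the job is handed in, with the robot touching nothing.
It also fails if it takes over 109 s, if anything falls off the work surface, if the arm or the gripper's body presses on something with over 40 N, if the wrist force passes 120 N, or if a joint passes its speed limit or range.

## Working session

There is one attempt and no reset: what is moved stays moved. The work goes in short steps, Python scripts to look and compute and a shell command to move; the robot and the scene stay as the last step left them, time stands still between calls to the robot, and variables do not carry over. Pictures are saved under pics/ and viewed, and the job is handed in when it is done.

```bash
mkdir -p pics; cat > h.py <<'E'
from station import bot
import numpy as np, cv2
from scipy.spatial.transform import Rotation as R
def snap(cam,fn):
    c=bot.calibration(cam); im,d=bot.read_camera(cam)
    np.savez(fn+'.npz',im=im,d=d,T=c['T'],k=[c['fx'],c['fy'],c['cx'],c['cy']])
    cv2.imwrite('pics/'+fn+'.png',im[:,:,::-1]); print({k:v for k,v in c.items() if k!='T'})
    return im,d
def px(fn,u,v,z=None):
    """pixel -> world; with depth or plane z"""
    s=np.load(fn+'.npz'); fx,fy,cx,cy=s['k']; T=s['T']
    ray=np.array([(u-cx)/fx,-(v-cy)/fy,-1.])
    if z is None: D=s['d'][int(round(v)),int(round(u))]
    else:
        r=T[:3,:3]@ray; D=(z-T[2,3])/r[2]
    return T[:3,:3]@(ray*D)+T[:3,3]
def crop(fn,u0,v0,u1,v1,k,out):
    s=np.load(fn+'.npz')['im'][v0:v1,u0:u1,::-1]
    cv2.imwrite('pics/'+out+'.png',cv2.resize(s,None,fx=k,fy=k,interpolation=cv2.INTER_CUBIC))
def pose():
    o=bot.get_obs(); q=o['tool_rot']; r=R.from_quat([q[1],q[2],q[3],q[0]])
    return o,np.array(o['eef_pos']),r
def to(p,yaw=None,fast=False):
    """shift in tool axes mm, and turn to point down with jaw axis z at world yaw (mod pi)"""
    o,e,r=pose(); M=r.as_matrix()
    print('t',o['t'],'tcp',np.round(e*1e3,1),'F',np.round(o['contact_force'],1),'w',round(o['gripper_width']*85.4,1))
    print('tool x',np.round(M[:,0],3),'z',np.round(M[:,2],3),'jawyaw',round(np.arctan2(M[1,2],M[0,2]),3),'q',np.round(o['q'],2))
    if p is not None: print('shift mm (tool axes)',np.round(M.T@(np.array(p)-e)*1e3,1))
    if yaw is not None:
        best=None
        for a in (yaw,yaw+np.pi):
            X=np.array([0,0,-1.]);Z=np.array([np.cos(a),np.sin(a),0]);Y=np.cross(Z,X)
            rv=(r.inv()*R.from_matrix(np.c_[X,Y,Z])).as_rotvec()
            print('turn units',np.round(np.degrees(rv)/6,2))
E
python3 - <<'E'
from h import *
snap('scene','s0');snap('top','t0');snap('wrist','w0');to(None,0)
E
```

```text
{'fx': 452.3866942233305, 'fy': 452.3866942233305, 'cx': 281.07557216960754, 'cy': 213.12548054233906}
{'fx': 452.13555790309255, 'fy': 452.13555790309255, 'cx': 282.7326909371876, 'cy': 206.90697132370815}
{'fx': 312.8851672097826, 'fy': 312.8851672097826, 'cx': 279.72220377351806, 'cy': 205.24005658325945}
t 0.15 tcp [ 154.9 -656.5  199.1] F [-0.   0.   0.4] w 85.5
tool x [-0.     0.001 -1.   ] z [ 0.23  -0.973 -0.001] jawyaw -1.339 q [ 1.23  0.48  0.02  1.56 -0.01  1.11 -0.08]
turn units [-1.279e+01 -1.000e-02 -1.000e-02]
turn units [ 1.721e+01 -1.000e-02  1.000e-02]
```

View pics/s0.png

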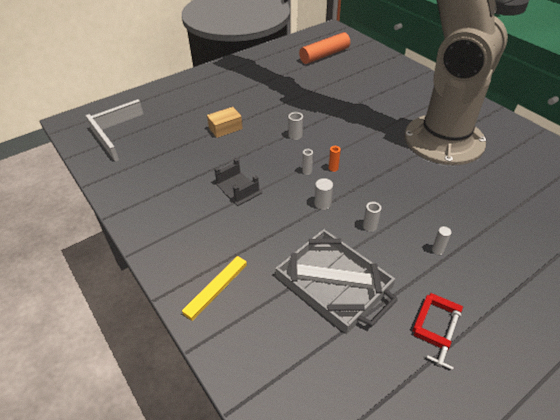

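View pics/t0.png

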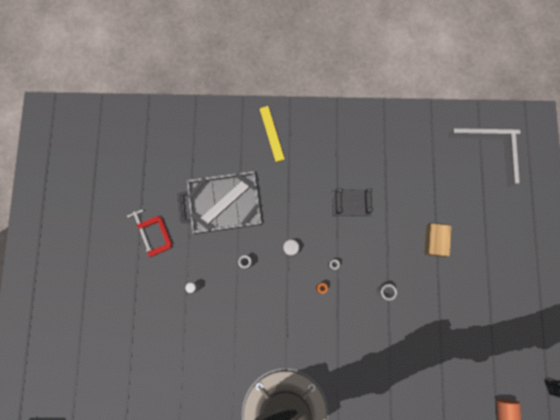

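View pics/w0.png

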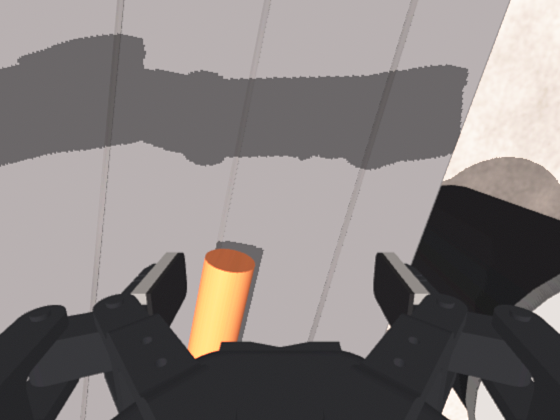

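```bash
python3 - <<'E'
from h import *
crop('t0',170,160,280,240,7,'c1'); crop('t0',220,170,400,305,4,'c2')
for n,u,v in [('caddy',224,203),('stand',353,202),('midpipe',245,262),('thinpipe',335,265),('thick',389,292),('solidthick',291,247),('solidthin',190,288),('orange',322,288)]:
    print(n,np.round(px('t0',u,v,0.07 if n not in('caddy','stand') else 0.02)*1e3), np.round(px('t0',u,v)*1e3))
print(np.round(px('t0',245,262,0)-px('t0',246,262,0),4), np.load('t0.npz')['T'].round(3))
E
```

```text
caddy [601. 193.  20.] [600. 192.  26.]
stand [ 610. -196.   20.] [ 613. -198.    6.]
midpipe [423. 120.  70.] [426. 126.  -3.]
thinpipe [ 418. -135.   70.] [ 421. -142.   12.]
thick [ 345. -286.   70.] [ 345. -302.    4.]
solidthick [467. -10.  70.] [467. -10.  67.]
solidthin [348. 273.  70.] [348. 273.  71.]
orange [353. -98.  70.] [ 353. -104.   -2.]
[-0.     0.003  0.   ] [[ 0.016  0.985 -0.173  0.356]
 [-1.     0.016 -0.     0.016]
 [ 0.003  0.173  0.985  1.361]
 [ 0.     0.     0.     1.   ]]
```

View pics/c1.png

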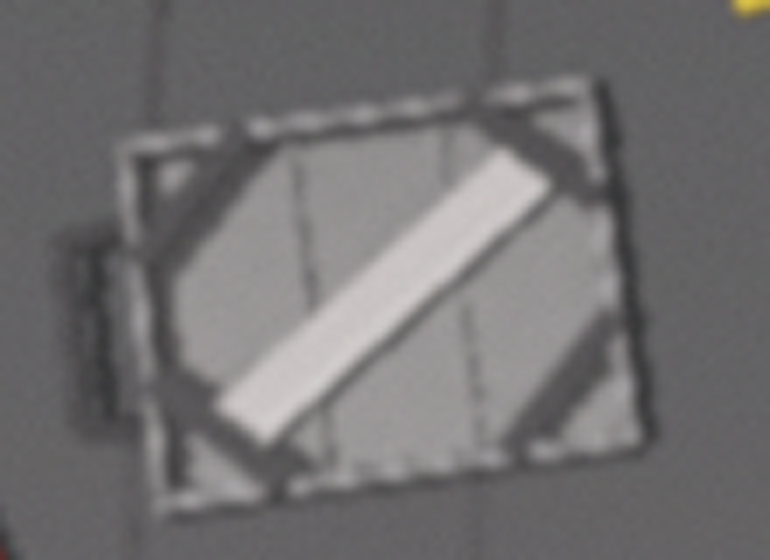

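View pics/c2.png

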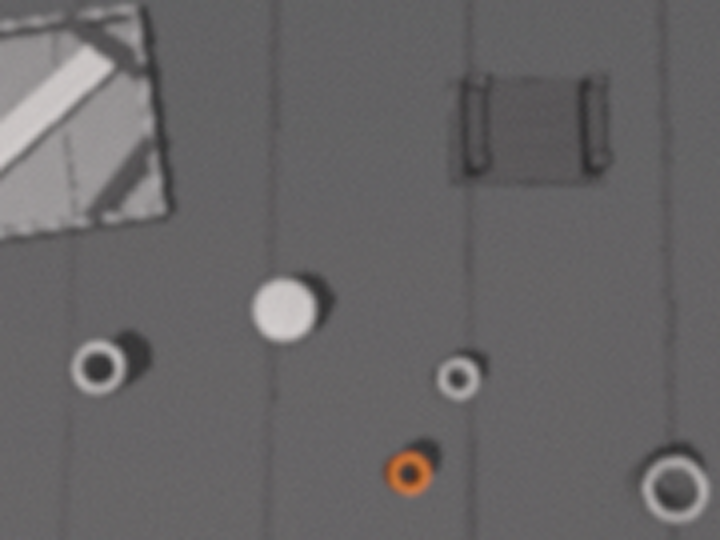

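```bash
python3 -m jog '-20 35 -25 0 0 0 85;-20 38 -27 0 0 0 85;-20 38 -27 0 0 0 85;-20 38 -27 0 0 0 85;-20 38 -27 0 0 0 85'
python3 -m jog '0 38 -27 0 0 0 85;0 38 -27 0 0 0 85;0 38 -27 0 0 0 85;0 38 -27 0 0 0 85;0 38 -27 0 0 0 85'
python3 -m jog '0 38 -27 0 0 0 85;0 38 -27 0 0 0 85;0 38 -27 0 0 0 85;0 0 0 0 0 0 85'
python3 - <<'E'
from h import *
to((.6,.05,.3),0.13); snap('wrist','w1'); 
T=bot.calibration('wrist')['T'];print(T.round(3))
E
```

```text
t: 0.65
eef_pos: [0.3056, -0.4848, 0.2994]
tool_rot: [0.554, 0.439, 0.555, -0.439]
contact_force: [1.1, -1.1, -0.3]
gripper_width: 0.99
t: 1.15
eef_pos: [0.4595, -0.3099, 0.2987]
tool_rot: [0.554, 0.439, 0.554, -0.439]
contact_force: [-0.2, -0.5, 0.4]
gripper_width: 0.999
t: 1.55
eef_pos: [0.5549, -0.1985, 0.2984]
tool_rot: [0.556, 0.437, 0.557, -0.434]
contact_force: [-0.4, 0.3, -0.9]
gripper_width: 0.991
t 1.55 tcp [ 554.9 -198.5  298.4] F [-0.4  0.3 -0.9] w 84.6
tool x [ 0.002  0.004 -1.   ] z [ 0.241 -0.971 -0.004] jawyaw -1.328 q [ 0.47  0.28 -0.29  1.63  0.08  1.25 -1.16]
shift mm (tool axes) [  -0.5  103.6 -230.4]
turn units [-1.392e+01 -1.000e-02 -4.000e-02]
turn units [ 1.608e+01 -5.000e-02  1.000e-02]
{'fx': 312.8851672097826, 'fy': 312.8851672097826, 'cx': 279.72220377351806, 'cy': 205.24005658325945}
[[ 0.237  0.938  0.253  0.616]
 [-0.971  0.229  0.06  -0.186]
 [-0.002 -0.26   0.965  0.472]
 [ 0.     0.     0.     1.   ]]
```

View pics/w1.png

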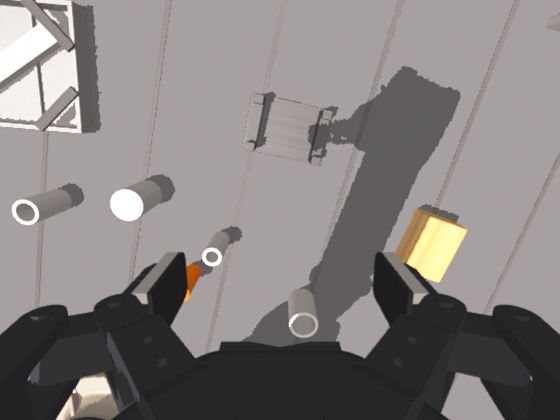

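```bash
for i in 1; do python3 -m jog '0 0 -40 -1.4 0 0 85;0 0 -40 -1.4 0 0 85;0 5 -40 -1.4 0 0 85;0 5 -40 -1.4 0 0 85;0 0 -40 -1.4 0 0 85'; done
python3 -m jog '0 0 0 -1.4 0 0 60;0 0 0 -1.4 0 0 60;0 0 0 -1.4 0 0 60;0 0 0 -1.4 0 0 60;0 0 0 -1.4 0 0 60'
python3 -m jog '0 0 0 -1.4 0 0 60;0 0 0 -1.4 0 0 60;0 0 0 -1.4 0 0 60;0 0 0 -1.4 0 0 60'
python3 - <<'E'
from h import *
to((.54,.15,.3),0.75)
E
```

```text
t: 2.1
eef_pos: [0.4602, -0.0307, 0.2985]
tool_rot: [0.675, 0.209, 0.676, -0.209]
contact_force: [0.1, -0.2, 0.7]
gripper_width: 1.001
t: 2.6
eef_pos: [0.4605, -0.0331, 0.2986]
tool_rot: [0.705, -0.046, 0.706, 0.046]
contact_force: [0.0, -0.8, 0.5]
gripper_width: 0.702
t: 3.0
eef_pos: [0.4605, -0.0332, 0.2986]
tool_rot: [0.662, -0.248, 0.662, 0.248]
contact_force: [-0.1, 0.7, -0.7]
gripper_width: 0.703
t 3.0 tcp [460.5 -33.2 298.6] F [-0.1  0.7 -0.7] w 60.1
tool x [-0.001 -0.001 -1.   ] z [ 0.754  0.657 -0.001] jawyaw 0.717 q [ 0.45  0.07 -0.54  1.88  0.04  1.2   0.62]
shift mm (tool axes) [ -1.6  85.8 180.3]
turn units [-0.31 -0.01  0.  ]
turn units [2.969e+01 0.000e+00 1.000e-02]
```

```bash
python3 - <<'E'
from h import *
crop('w1',230,80,350,180,6,'c3');crop('w1',0,170,330,350,2.4,'c4')
E
```

```text
(no output)
```

View pics/c3.png

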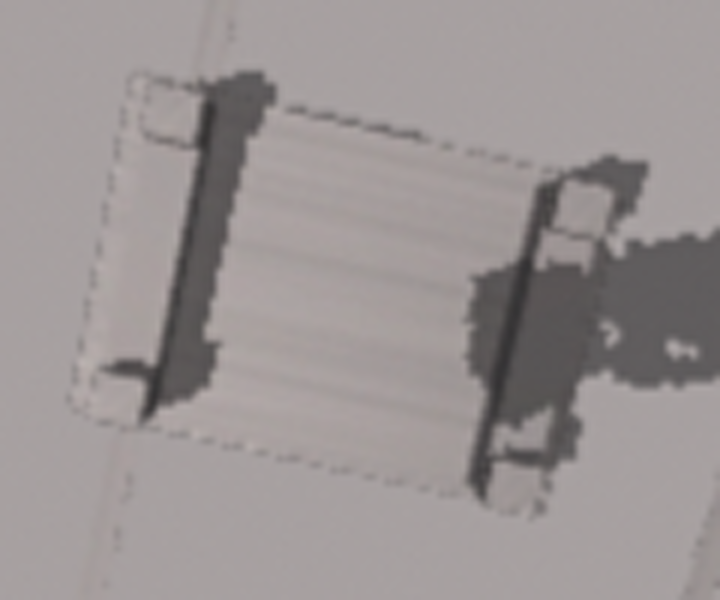

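View pics/c4.png

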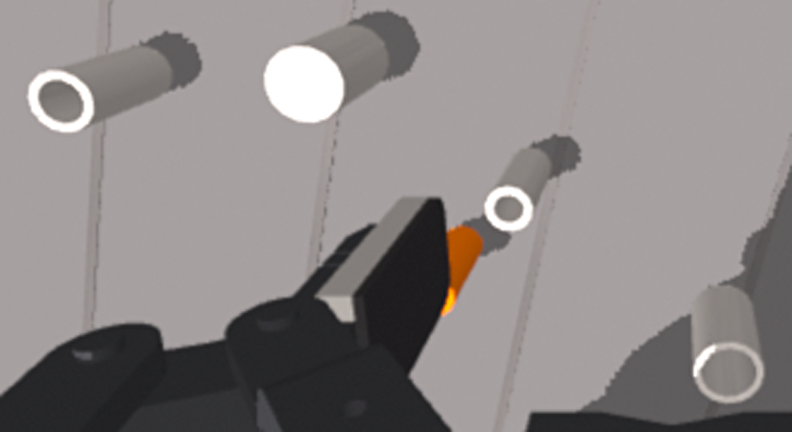

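```bash
python3 -m jog '0 15 36 -0.3 0 0 60;0 17 36 0 0 0 60;0 17 36 0 0 0 60;0 17 36 0 0 0 60;0 17 36 0 0 0 60'
python3 -m jog '0 0 0 0 0 0 60'
python3 - <<'E'
from h import *
to((.601,.193,.3),0.75);snap('wrist','w2')
f=lambda u,v:(230+u/6,80+v/6)
for n,u,v in [('TL',172,115),('TR',583,208),('BR',518,487),('BL',120,392)]: print(n,np.round(px('w1',*f(u,v),z=.054)*1e3,1),np.round(px('w1',*f(u,v))*1e3,1))
for n,u,v in [('L1',208,100),('L2',150,415),('R1',548,185),('R2',478,490)]: print(n,np.round(px('w1',*f(u,v),z=.04)*1e3,1))
for n,u,v in [('mid',25.8,211.7),('thin',212.1,256.7),('thick',303.3,325)]: print(n,np.round(px('w1',u,v,z=.07)*1e3,1))
E
```

```text
t: 3.5
eef_pos: [0.539, 0.1503, 0.2985]
tool_rot: [0.659, -0.257, 0.659, 0.256]
contact_force: [1.0, 0.1, -0.2]
gripper_width: 0.707
t: 3.6
eef_pos: [0.5386, 0.1553, 0.2984]
tool_rot: [0.658, -0.258, 0.658, 0.26]
contact_force: [-0.4, 0.9, -0.0]
gripper_width: 0.701
t 3.6 tcp [538.6 155.3 298.4] F [-0.4  0.9 -0. ] w 59.8
tool x [-0.     0.003 -1.   ] z [0.732 0.682 0.002] jawyaw 0.75 q [ 0.15  0.27 -0.67  1.67  0.17  1.25  0.2 ]
shift mm (tool axes) [ -1.5 -15.   71.3]
turn units [ 0.    0.02 -0.02]
turn units [-30.     0.04   0.03]
{'fx': 312.8851672097826, 'fy': 312.8851672097826, 'cx': 279.72220377351806, 'cy': 205.24005658325945}
TL [ 637.6 -148.6   54. ] [ 637.5 -148.7   55. ]
TR [ 640.4 -238.2   54. ] [ 640.3 -238.1   54.4]
BR [ 579.6 -240.8   54. ] [ 579.6 -240.9   53.2]
BL [ 578.6 -150.4   54. ] [ 578.7 -150.5   54.8]
L1 [ 643.2 -154.4   40. ]
L2 [ 573.9 -157.1   40. ]
R1 [ 643.9 -231.2   40. ]
R2 [ 575.5 -234.    40. ]
mid [421.7 121.5  70. ]
thin [ 418.1 -133.6   70. ]
thick [ 343.1 -285.3   70. ]
```

View pics/w2.png

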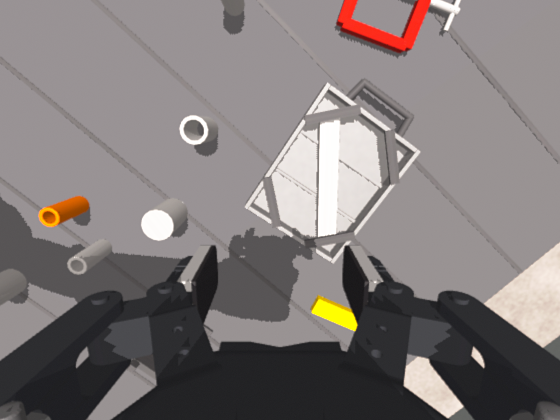

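```bash
python3 - <<'E'
from h import *
crop('w2',240,75,430,270,4,'c5')
E
```

```text
(no output)
```

View pics/c5.png

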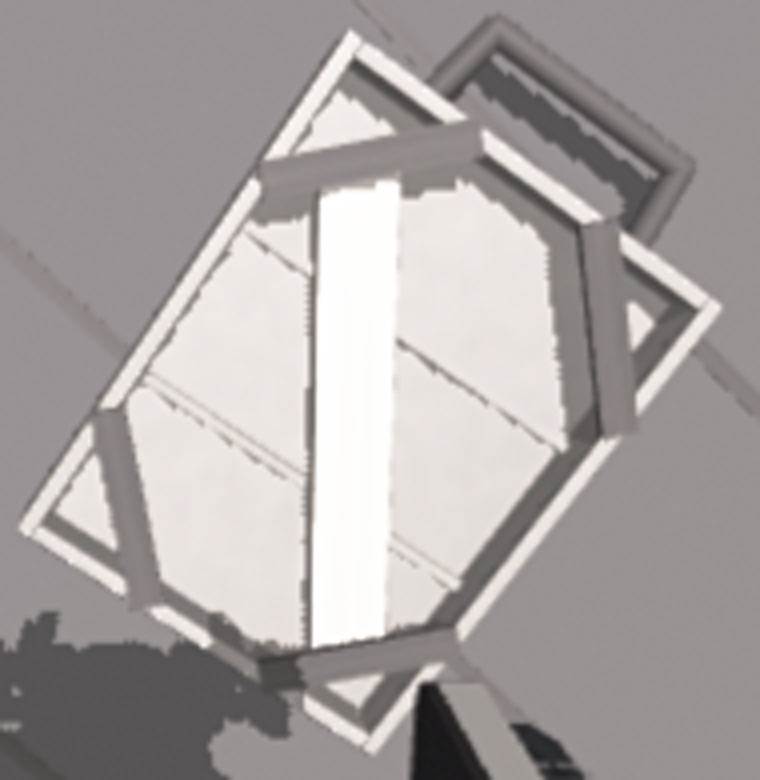

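```bash
python3 - <<'E'
from h import *
f=lambda p,z:px('w2',240+p[0]/4,75+p[1]/4,z)*1e3
C=np.array([f(p,.032) for p in [(352,32),(718,305),(372,752),(22,527)]])[:,:2]
print(C.round(1),C.mean(0).round(1),[np.linalg.norm(C[i]-C[(i+1)%4]).round(1) for i in range(4)])
for a,b in ((3,0),(2,1)):
    d=C[a]-C[b]; d=-d; print('yaw',np.arctan2(-d[0],d[1]).round(3))
for a,b in ((1,0),(2,3)):
    d=C[a]-C[b]; print('yaw',np.arctan2(d[1],d[0]).round(3))
L=[f(p,.026)[:2] for p in [(318,190),(312,645)]];Rr=[f(p,.026)[:2] for p in [(400,180),(384,635)]]
for e in (L,Rr):
    d=e[0]-e[1]; print(np.round(e,1),'bar yaw',np.arctan2(-d[0],d[1]).round(3))
d=np.array(L[0])+Rr[0]-L[1]-Rr[1]; d/=np.linalg.norm(d); n=np.array([d[1],-d[0]])
mid=(L[0]+L[1]+Rr[0]+Rr[1])/4; print('mid',mid,'width',n@(np.array(Rr[0])-L[0]),n@(np.array(Rr[1])-L[1]))
c=C.mean(0); print('caddy centre offset from bar axis', n@(c-mid), 'along', d@(c-mid))
print('point on axis nearest caddy centre', c-n*(n@(c-mid)))
print(f((350,400),None), f((100,180),None))
E
```

```text
[[506.4 283.7]
 [663.  308. ]
 [695.9 106.9]
 [538.7  82.5]] [601.  195.3] [np.float64(158.5), np.float64(203.7), np.float64(159.0), np.float64(203.8)]
yaw 0.159
yaw 0.162
yaw 0.154
yaw 0.154
[[534.3 240.9]
 [650.4 121.1]] bar yaw 0.77
[[552.6 262.5]
 [667.5 142.5]] bar yaw 0.764
mid [601.23294734 191.73658406] width 28.171760394180893 27.18501902753858
caddy centre offset from bar axis 2.3110131508289786 along 2.726094206385205
point on axis nearest caddy centre [599.34136538 193.6996193 ]
[594.16036633 196.94325651  26.81965683] [476.15227861 191.34972062  -0.84610791]
```

```bash
python3 - <<'E'
from h import *
to((.5995,.194,.008),0.767)
E
```

```text
t 3.65 tcp [538.3 152.3 298.2] F [-0.1 -0.5  0.3] w 59.8
tool x [-0.001  0.001 -1.   ] z [ 0.733  0.68  -0.   ] jawyaw 0.748 q [ 0.16  0.27 -0.66  1.67  0.17  1.26  0.2 ]
shift mm (tool axes) [290.2 -11.4  73.3]
turn units [-0.18 -0.   -0.01]
turn units [ 2.982e+01 -2.000e-02  0.000e+00]
```

```bash
python3 -m jog '20 -5 36 -0.18 0 0 55;30 -6 37 0 0 0 55;45 0 0 0 0 0 55;45 0 0 0 0 0 55;45 0 0 0 0 0 55' 40
python3 -m jog '45 0 0 0 0 0 55;0 0 0 0 0 0 55'
python3 - <<'E'
from h import *
to((.5995,.194,.008),0.767); snap('wrist','w3')
E
```

```text
t: 4.15
eef_pos: [0.5994, 0.1897, 0.1119]
tool_rot: [0.656, -0.263, 0.657, 0.262]
contact_force: [0.4, -0.2, -0.5]
gripper_width: 0.647
t: 4.35
eef_pos: [0.5947, 0.1874, 0.0626]
tool_rot: [0.652, -0.263, 0.661, 0.262]
contact_force: [-0.8, -0.9, 0.2]
gripper_width: 0.644
t 4.35 tcp [594.7 187.4  62.6] F [-0.8 -0.9  0.2] w 55.0
tool x [-0.011 -0.006 -1.   ] z [ 0.724  0.69  -0.012] jawyaw 0.761 q [ 0.01  0.62 -0.57  1.75  0.41  0.9   0.02]
shift mm (tool axes) [54.5  1.3  8.6]
turn units [-0.05 -0.12 -0.03]
turn units [29.95 -0.05  0.18]
{'fx': 312.8851672097826, 'fy': 312.8851672097826, 'cx': 279.72220377351806, 'cy': 205.24005658325945}
```

View pics/w3.png

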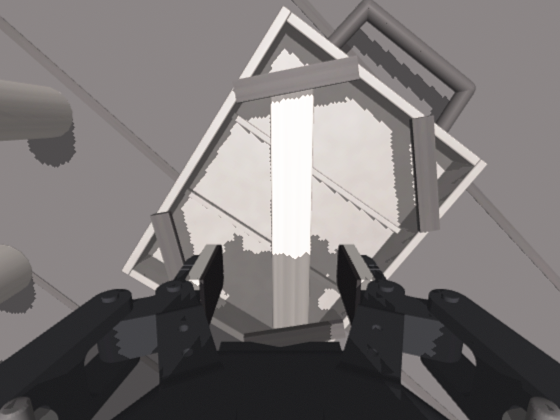

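```bash
python3 -m jog '15 1 8 0 0 0 55;15 0 0 0 0 0 55;12 0 0 0 0 0 55;10 0 0 0 0 0 55;0 0 0 0 0 0 55' 40
python3 - <<'E'
from h import *
to((.5995,.194,.008),0.767)
E
```

```text
t: 4.9
eef_pos: [0.6031, 0.1986, 0.0152]
tool_rot: [0.655, -0.264, 0.657, 0.263]
contact_force: [-0.1, -0.5, -0.1]
gripper_width: 0.645
t 4.9 tcp [603.1 198.6  15.2] F [-0.1 -0.5 -0.1] w 55.1
tool x [-0.002 -0.001 -1.   ] z [ 0.722  0.692 -0.002] jawyaw 0.764 q [-0.03  0.69 -0.54  1.76  0.46  0.83 -0.02]
shift mm (tool axes) [ 7.2 -0.8 -5.8]
turn units [-0.03 -0.02 -0.01]
turn units [ 2.997e+01 -1.000e-02  4.000e-02]
```

```bash
python3 -m jog '6 0 -5 0 0 0 55;0 0 0 0 0 0 55;0 0 0 0 0 0 24;0 0 0 0 0 0 24;0 0 0 0 0 0 24' 40
python3 -m jog '0 0 0 0 0 0 24;0 0 0 0 0 0 24'
python3 - <<'E'
from h import *
to((.5995,.194,.008),0.157); snap('wrist','w4')
E
```

```text
t: 5.4
eef_pos: [0.6008, 0.1959, 0.0112]
tool_rot: [0.656, -0.264, 0.656, 0.263]
contact_force: [0.6, -0.3, -0.1]
gripper_width: 0.28
t: 5.6
eef_pos: [0.6007, 0.1959, 0.0109]
tool_rot: [0.656, -0.264, 0.656, 0.264]
contact_force: [0.8, -0.5, 0.0]
gripper_width: 0.28
t 5.6 tcp [600.7 195.9  10.9] F [ 0.8 -0.5  0. ] w 23.9
tool x [ 0.  0. -1.] z [0.722 0.692 0.   ] jawyaw 0.764 q [-0.03  0.69 -0.54  1.77  0.46  0.81 -0.03]
shift mm (tool axes) [ 2.9 -0.6 -2.1]
turn units [5.79 0.   0.  ]
turn units [-24.21  -0.     0.  ]
{'fx': 312.8851672097826, 'fy': 312.8851672097826, 'cx': 279.72220377351806, 'cy': 205.24005658325945}
```

View pics/w4.png

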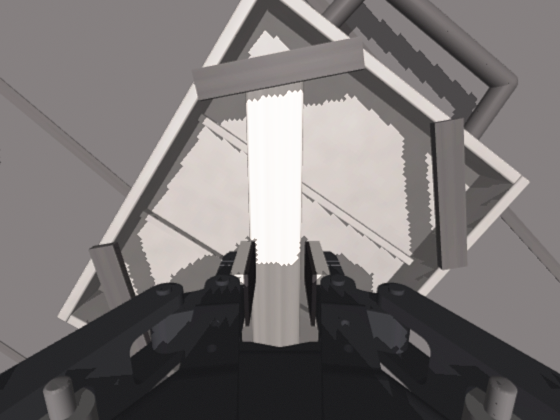

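```bash
python3 -m jog '0 0 0 0 0 0 5;0 0 0 0 0 0 5;0 0 0 0 0 0 5' 40
python3 - <<'E'
from h import *
to((.5995,.194,.008),0.157); snap('wrist','w5');crop('w5',160,180,400,360,3.3,'c6')
E
```

```text
t: 5.95
eef_pos: [0.6005, 0.1957, 0.0107]
tool_rot: [0.656, -0.264, 0.656, 0.263]
contact_force: [-0.1, -0.0, 0.6]
gripper_width: 0.057
t 5.95 tcp [600.5 195.7  10.7] F [-0.1 -0.   0.6] w 4.9
tool x [ 0. -0. -1.] z [ 0.722  0.692 -0.   ] jawyaw 0.764 q [-0.03  0.69 -0.53  1.77  0.46  0.81 -0.03]
shift mm (tool axes) [ 2.7 -0.5 -1.9]
turn units [ 5.79 -0.    0.  ]
turn units [-24.21  -0.    -0.  ]
{'fx': 312.8851672097826, 'fy': 312.8851672097826, 'cx': 279.72220377351806, 'cy': 205.24005658325945}
```

View pics/c6.png

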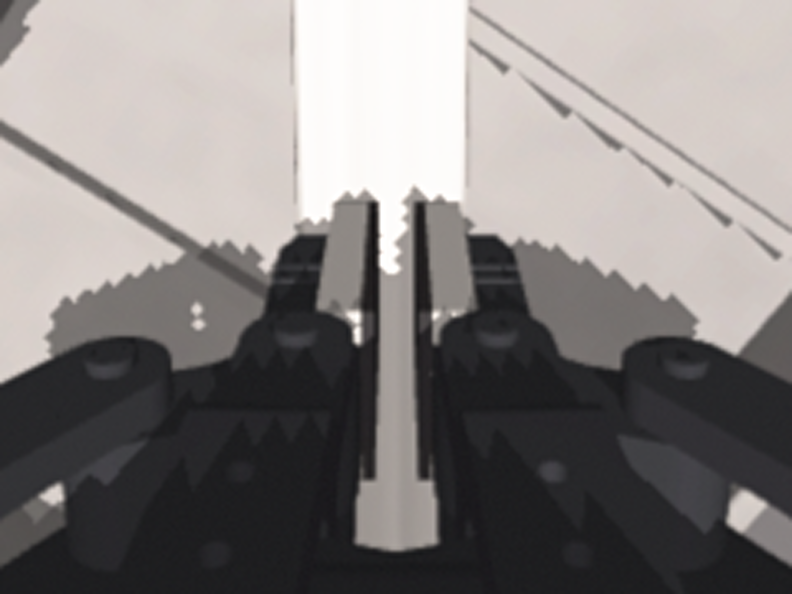

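```bash
python3 - <<'E'
from h import *
s=np.load('w5.npz');d=s['d']
for (u,v) in [(355,220),(355,250),(340,290),(445,220),(445,290),(370,215),(420,215),(394,190),(380,100)]:
    U,V=160+u/3.3,180+v/3.3; print((u,v),(round(U),round(V)),np.round(px('w5',U,V)*1e3,1))
# tool-frame coordinates
o,e,r=pose()
for (u,v) in [(355,220),(355,250),(340,290),(445,220)]:
    print(np.round(r.as_matrix().T@(px('w5',160+u/3.3,180+v/3.3)-e)*1e3,1))
print(s['T'].round(3))
E
```

```text
(355, 220) (268, 247) [588.4 200.4  52.3]
(355, 250) (268, 256) [588.6 200.8  62.6]
(340, 290) (263, 268) [587.7 199.7  73.6]
(445, 220) (295, 247) [597.2 209.1  52.9]
(445, 290) (295, 268) [596.2 208.6  74.7]
(370, 215) (272, 245) [589.6 202.2  51.7]
(420, 215) (287, 245) [594.8 206.7  50.9]
(394, 190) (279, 238) [596.  200.3  27. ]
(380, 100) (275, 210) [584.1 209.4  25.6]
[-41.6  11.7  -5.5]
[-51.8  11.8  -5.1]
[-62.8  11.7  -6.5]
[-42.1  11.9   6.8]
[[ 0.722 -0.668 -0.18   0.554]
 [ 0.692  0.697  0.188  0.244]
 [-0.    -0.26   0.966  0.185]
 [ 0.     0.     0.     1.   ]]
```

```bash
python3 - <<'E'
from h import *
snap('scene','s1');crop('s1',250,180,430,340,4,'c7')
E
```

```text
{'fx': 452.3866942233305, 'fy': 452.3866942233305, 'cx': 281.07557216960754, 'cy': 213.12548054233906}
```

View pics/c7.png

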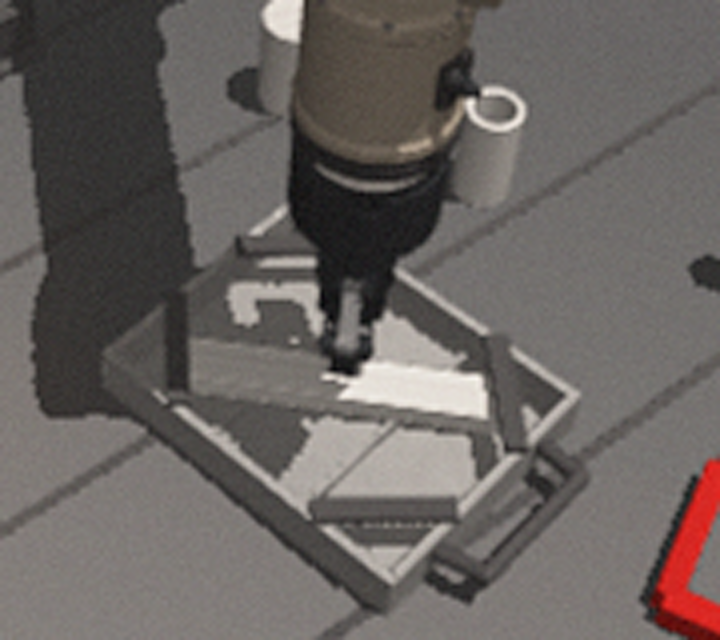

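```bash
python3 - <<'E'
from h import *
for (u,v) in [(345,365),(345,355),(345,345),(340,375),(348,330),(420,390)]:
    print((u,v),np.round(px('s1',250+u/4,180+v/4)*1e3,1))
E
```

```text
(345, 365) [611.3 208.9  63.8]
(345, 355) [645.7 240.4 134.4]
(345, 345) [643.6 237.6 137.8]
(340, 375) [598.2 193.8  27.3]
(348, 330) [638.3 233.3 140.9]
(420, 390) [570.4 227.9  28.4]
```

```bash
python3 - <<'E'
from h import *
s=np.load('s1.npz');fx,fy,cx,cy=s['k'];Ti=np.linalg.inv(s['T'])
for z in (.011,.03,.04,.05,.06):
    p=Ti@[.6005,.1957,z,1]; print(z,(cx+fx*p[0]/-p[2]-250)*4,(cy-fy*p[1]/-p[2]-180)*4)
E
```

```text
0.011 336.95338121291206 396.61918783644614
0.03 339.4803834272577 376.38907434481234
0.04 340.83883164332474 365.5139111069111
0.05 342.2174670223053 354.47713796044195
0.06 343.61674291846066 343.2751255424737
```

```bash
python3 -m jog '0 0 -1 0 0 0 50;0 0 0 0 0 0 50;0 0 0 0 0 0 50;5 0 0 0 0 0 50;5 0 0 0 0 0 50'
python3 -m jog '4 0 0 0 0 0 50;0 0 0 0 0 0 50'
python3 - <<'E'
from h import *
to(None); snap('wrist','w6');crop('w6',160,180,400,360,3.3,'c8');snap('scene','s2');crop('s2',250,180,430,340,4,'c9')
E
```

```text
t: 6.55
eef_pos: [0.5999, 0.1951, 0.0004]
tool_rot: [0.656, -0.264, 0.656, 0.263]
contact_force: [0.5, -0.3, -0.9]
gripper_width: 0.588
t: 6.75
eef_pos: [0.5992, 0.1948, -0.0042]
tool_rot: [0.656, -0.264, 0.657, 0.264]
contact_force: [0.6, -0.1, 0.5]
gripper_width: 0.586
t 6.75 tcp [599.2 194.8  -4.2] F [ 0.6 -0.1  0.5] w 50.0
tool x [-0.001 -0.001 -1.   ] z [ 0.722  0.692 -0.001] jawyaw 0.764 q [-0.04  0.71 -0.52  1.78  0.48  0.79 -0.04]
{'fx': 312.8851672097826, 'fy': 312.8851672097826, 'cx': 279.72220377351806, 'cy': 205.24005658325945}
{'fx': 452.3866942233305, 'fy': 452.3866942233305, 'cx': 281.07557216960754, 'cy': 213.12548054233906}
```

View pics/c8.png

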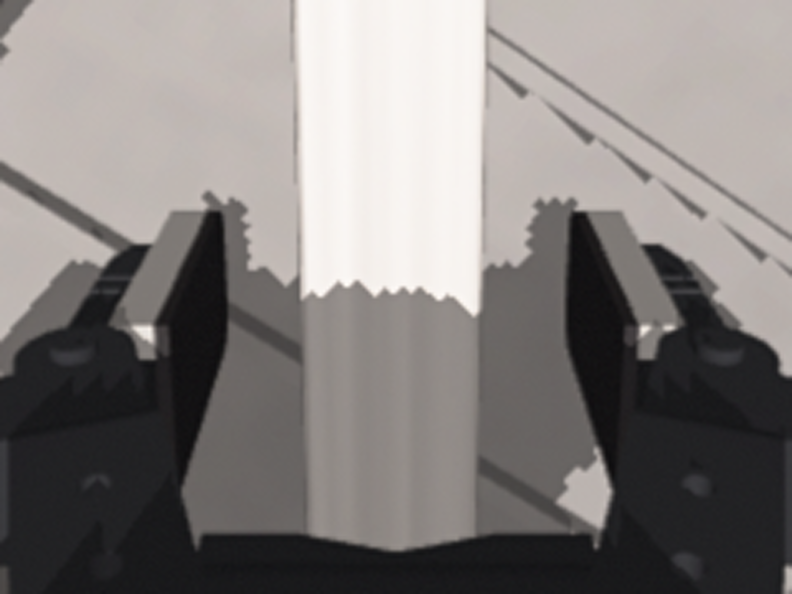

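View pics/c9.png

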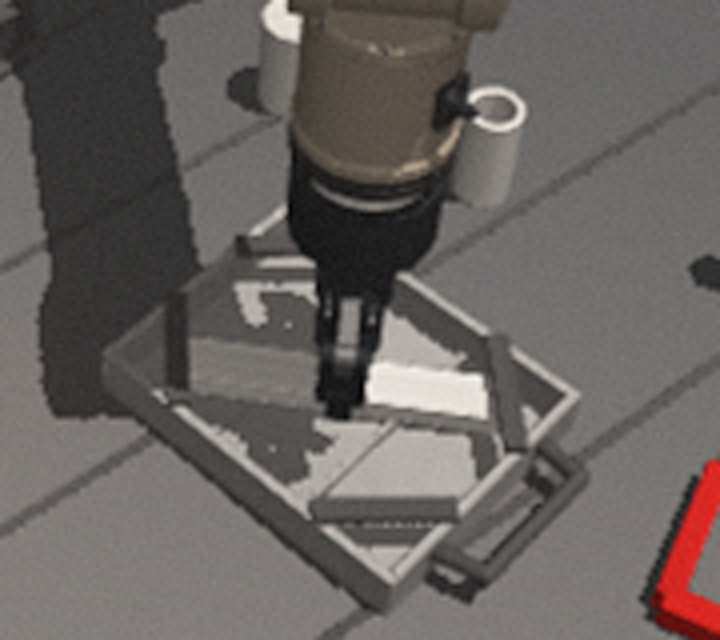

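```bash
python3 - <<'E'
from h import *
s=np.load('s1.npz');fx,fy,cx,cy=s['k'];Ti=np.linalg.inv(s['T'])
for w in (25,33):
  for z in (.0,.02,.03,.04):
    p=Ti@[.5992+w*.722e-3,.1948+w*.692e-3,z,1]; print(w,z,(cx+fx*p[0]/-p[2]-250)*4,(cy-fy*p[1]/-p[2]-180)*4)
for (u,v) in [(195,225),(195,300),(215,280),(600,225),(610,280)]:
    print((u,v),np.round(px('w6',160+u/3.3,180+v/3.3)*1e3,1))
E
```

```text
25 0.0 331.8678609634446 442.98785582774735
25 0.02 334.47614036985124 422.19062201164184
25 0.03 335.80939155642886 411.55988337423014
25 0.04 337.16263236190207 400.76975660644894
33 0.0 330.4383127899266 455.13666603047477
33 0.02 333.0398148447857 434.404615498255
33 0.03 334.369763848807 423.8059039173261
33 0.04 335.71976514685866 413.0473903587863
(195, 225) [571.4 184.7  39.7]
(195, 300) [576.4 182.5  51.7]
(215, 280) [579.  179.8  38.2]
(600, 225) [611.6 222.4  38.2]
(610, 280) [609.5 221.3  56.5]
```

```bash
python3 -m jog '5 0 0 0 0 0 50;5 0 0 0 0 0 50;5 0 0 0 0 0 50;5 0 0 0 0 0 50;0 0 0 0 0 0 50'
python3 -m jog '0 0 0 0 0 0 20;0 0 0 0 0 0 20;0 0 0 0 0 0 20;0 0 0 0 0 0 20' 50
python3 - <<'E'
from h import *
to(None,.157); snap('wrist','w7');crop('w7',160,180,400,360,3.3,'c10')
for (u,v) in [(195,225),(270,230),(540,225)]:
    print((u,v),np.round(px('w7',160+u/3.3,180+v/3.3)*1e3,1))
E
```

```text
t: 7.35
eef_pos: [0.5992, 0.1948, -0.0242]
tool_rot: [0.656, -0.264, 0.657, 0.264]
contact_force: [0.6, -0.6, -0.1]
gripper_width: 0.588
t: 7.75
eef_pos: [0.5998, 0.1951, -0.023]
tool_rot: [0.656, -0.264, 0.656, 0.263]
contact_force: [-1.6, -0.4, 2.9]
gripper_width: 0.315
t 7.75 tcp [599.8 195.1 -23. ] F [-1.6 -0.4  2.9] w 26.9
tool x [ 0. -0. -1.] z [0.722 0.692 0.   ] jawyaw 0.764 q [-0.05  0.73 -0.51  1.78  0.5   0.76 -0.05]
turn units [5.79 0.   0.  ]
turn units [-24.21  -0.     0.  ]
{'fx': 312.8851672097826, 'fy': 312.8851672097826, 'cx': 279.72220377351806, 'cy': 205.24005658325945}
(195, 225) [574.4 177.2   3.7]
(270, 230) [579.4 192.3  23.1]
(540, 225) [606.  217.1  20. ]
```

View pics/c10.png

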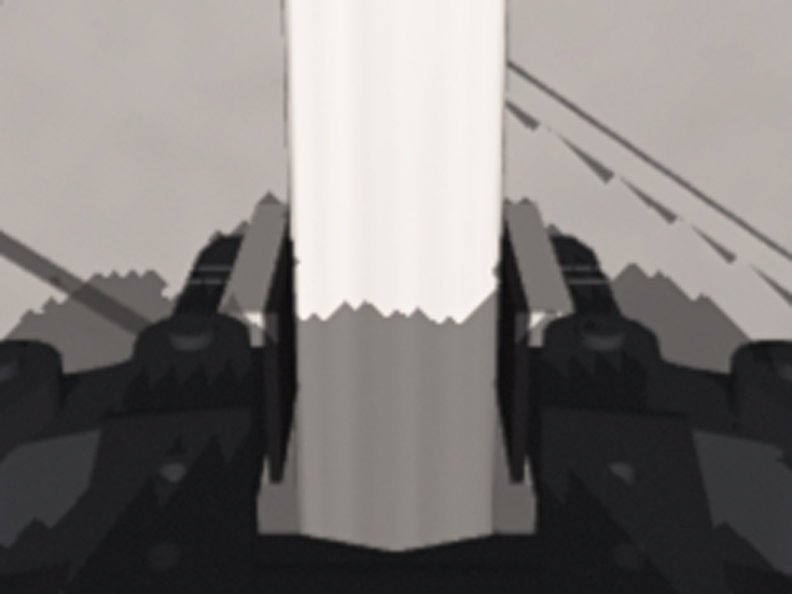

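```bash
python3 -m jog '-3 0 0 0 0 0 15;0 0 0 0 0 0 15;0 0 0 0.9 0 0 15;0 0 0 1 0 0 15;0 0 0 1 0 0 15' 60
python3 - <<'E'
from h import *
to((.601,.1953,-.02),.157)
E
python3 -m jog '0 0 0 1 0 0 15;0 0 0 1 0 0 15;0 0 0 0.9 0 0 15;0 0 0 0 0 0 15'
python3 - <<'E'
from h import *
to((.601,.1953,-.02),.157); snap('wrist','w8');snap('top','t8');crop('t8',170,160,280,240,7,'c11')
E
```

```text
t: 8.3
eef_pos: [0.5995, 0.1949, -0.0207]
tool_rot: [0.689, -0.16, 0.689, 0.16]
contact_force: [0.1, 0.3, -4.1]
gripper_width: 0.313
t 8.3 tcp [599.5 194.9 -20.7] F [ 0.1  0.3 -4.1] w 26.8
tool x [-0.001 -0.    -1.   ] z [ 0.898  0.44  -0.001] jawyaw 0.456 q [-0.1   0.72 -0.44  1.78  0.43  0.74 -0.3 ]
shift mm (tool axes) [-0.7 -0.3  1.5]
turn units [ 2.85 -0.01 -0.  ]
turn units [-2.715e+01  0.000e+00 -1.000e-02]
t: 8.7
eef_pos: [0.5995, 0.1952, -0.0206]
tool_rot: [0.705, -0.055, 0.705, 0.055]
contact_force: [0.0, -0.4, -3.6]
gripper_width: 0.315
t 8.7 tcp [599.5 195.2 -20.6] F [ 0.  -0.4 -3.6] w 26.9
tool x [-0. -0. -1.] z [ 0.988  0.155 -0.   ] jawyaw 0.156 q [-0.15  0.7  -0.37  1.79  0.36  0.72 -0.55]
shift mm (tool axes) [-0.6 -0.1  1.5]
turn units [-0.01 -0.    0.  ]
turn units [2.999e+01 0.000e+00 1.000e-02]
{'fx': 312.8851672097826, 'fy': 312.8851672097826, 'cx': 279.72220377351806, 'cy': 205.24005658325945}
{'fx': 452.13555790309255, 'fy': 452.13555790309255, 'cx': 282.7326909371876, 'cy': 206.90697132370815}
```

View pics/w8.png

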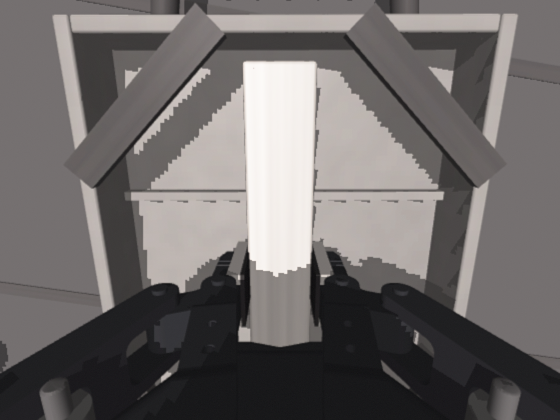

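View pics/c11.png

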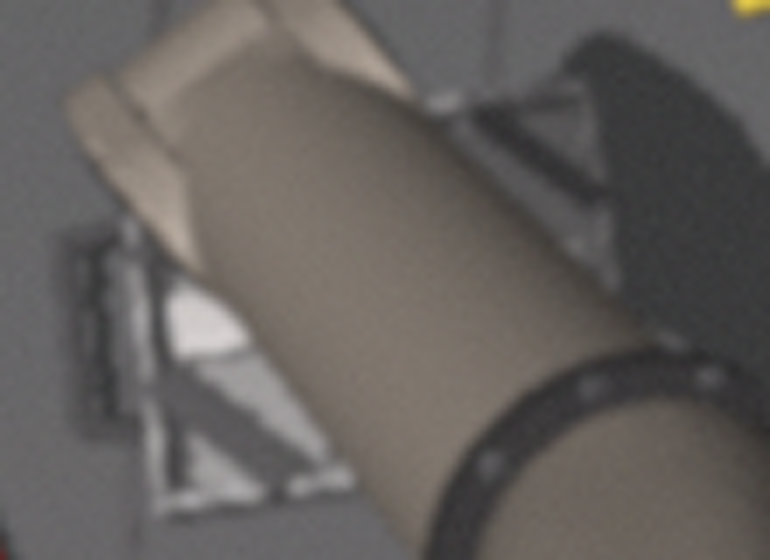

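```bash
python3 -m jog '-8 0 0 0 0 0 15;-15 0 0 0 0 0 15;-25 0 0 0 0 0 15;-30 0 0 0 0 0 15;-30 0 0 0 0 0 15'
python3 - <<'E'
from h import *
e=px('w8',280,64,.029);o=np.array([.5995,.1952,0])
print('end along bar from grip', (e-o)@[-.155,.988,0]*1e3)
to((.609,-.1943,.085),.03); snap('wrist','w9')
E
```

```text
t: 9.3
eef_pos: [0.5999, 0.1951, 0.0901]
tool_rot: [0.705, -0.055, 0.705, 0.056]
contact_force: [-0.3, 0.3, -3.4]
gripper_width: 0.31
end along bar from grip 86.71400563009756
t 9.3 tcp [599.9 195.1  90.1] F [-0.3  0.3 -3.4] w 26.5
tool x [ 0.001  0.    -1.   ] z [0.988 0.157 0.001] jawyaw 0.157 q [-0.1   0.56 -0.42  1.74  0.28  0.91 -0.49]
shift mm (tool axes) [   5. -386.  -52.]
turn units [ 1.21  0.01 -0.  ]
turn units [-2.879e+01  0.000e+00  1.000e-02]
{'fx': 312.8851672097826, 'fy': 312.8851672097826, 'cx': 279.72220377351806, 'cy': 205.24005658325945}
```

View pics/w9.png

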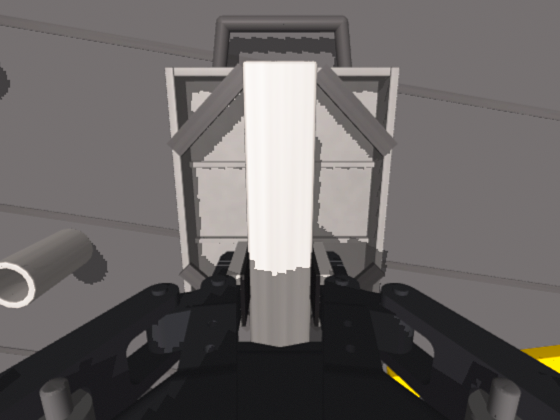

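```bash
python3 -m jog '0 -20 0 1.21 0 0 15;0 -40 0 0 0 0 15;0 -45 0 0 0 0 15;0 -45 0 0 0 0 15;0 -45 0 0 0 0 15'
python3 -m jog '0 -45 0 0 0 0 15;0 -45 0 0 0 0 15;0 -45 0 0 0 0 15;0 -30 0 0 0 0 15;0 0 0 0 0 0 15'
python3 - <<'E'
from h import *
to((.609,-.1913,.060),.03);
E
```

```text
t: 9.85
eef_pos: [0.6083, -0.0012, 0.0889]
tool_rot: [0.708, -0.011, 0.706, 0.011]
contact_force: [1.0, -1.1, -4.9]
gripper_width: 0.314
t: 10.35
eef_pos: [0.6123, -0.1727, 0.0885]
tool_rot: [0.707, -0.009, 0.707, 0.006]
contact_force: [0.2, -0.2, -3.6]
gripper_width: 0.314
t 10.35 tcp [ 612.3 -172.7   88.5] F [ 0.2 -0.2 -3.6] w 26.8
tool x [ 0.001 -0.004 -1.   ] z [1.    0.021 0.001] jawyaw 0.021 q [ 0.42  0.55 -0.34  1.73  0.23  0.89  0.01]
shift mm (tool axes) [ 28.6 -18.4  -3.7]
turn units [-0.08  0.01  0.04]
turn units [ 2.992e+01  6.000e-02 -1.000e-02]
```

```bash
python3 -m jog '0 -18 -4 -0.08 0 0 15;0 0 0 0 0 0 15;0 0 0 0 0 0 15'
python3 - <<'E'
from h import *
to((.609,-.1913,.010),.03); snap('wrist','w10')
E
```

```text
t: 10.65
eef_pos: [0.6097, -0.1822, 0.0883]
tool_rot: [0.707, -0.013, 0.707, 0.013]
contact_force: [-0.0, 0.0, -4.3]
gripper_width: 0.308
t 10.65 tcp [ 609.7 -182.2   88.3] F [-0.   0.  -4.3] w 26.3
tool x [ 0.001  0.    -1.   ] z [0.999 0.038 0.001] jawyaw 0.038 q [ 0.45  0.56 -0.35  1.73  0.23  0.9   0.04]
shift mm (tool axes) [78.3 -9.1 -1.1]
turn units [ 0.07  0.01 -0.  ]
turn units [-2.993e+01  0.000e+00  1.000e-02]
{'fx': 312.8851672097826, 'fy': 312.8851672097826, 'cx': 279.72220377351806, 'cy': 205.24005658325945}
```

View pics/w10.png

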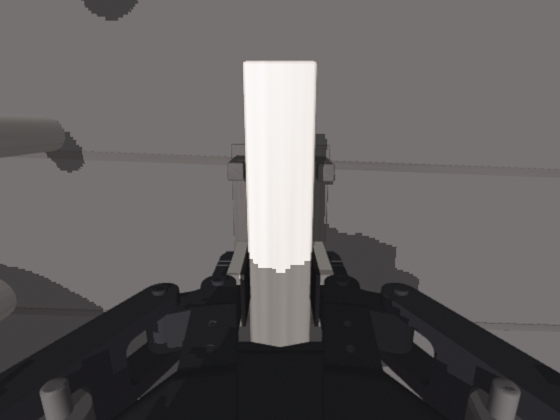

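```bash
python3 -m jog '15 -9 -1 0.05 0 0 15;20 0 0 0 0 0 15;20 0 0 0 0 0 15;14 0 0 0 0 0 15;0 0 0 0 0 0 15'
python3 - <<'E'
from h import *
to((.609,-.1913,.007),.03); snap('wrist','w11')
E
```

```text
t: 11.2
eef_pos: [0.6068, -0.1909, 0.0158]
tool_rot: [0.705, -0.011, 0.709, 0.012]
contact_force: [-0.7, -0.1, -4.1]
gripper_width: 0.311
t 11.2 tcp [ 606.8 -190.9   15.8] F [-0.7 -0.1 -4.1] w 26.5
tool x [-0.005  0.001 -1.   ] z [ 0.999  0.034 -0.005] jawyaw 0.034 q [ 0.44  0.65 -0.32  1.76  0.27  0.78  0.02]
shift mm (tool axes) [ 8.8 -0.5  2.2]
turn units [ 0.03 -0.04 -0.01]
turn units [-2.997e+01  2.000e-02 -7.000e-02]
{'fx': 312.8851672097826, 'fy': 312.8851672097826, 'cx': 279.72220377351806, 'cy': 205.24005658325945}
```

View pics/w11.png

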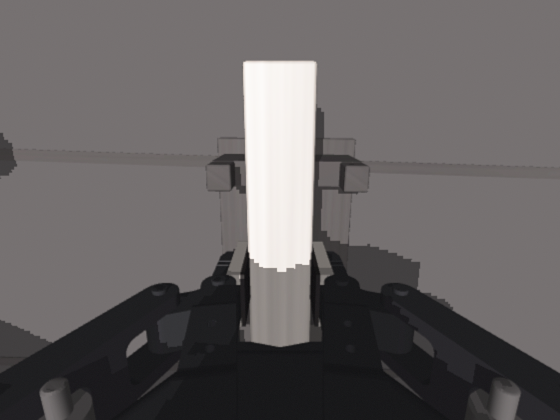

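```bash
python3 -m jog '4 0 2 0 0 0 15;2 0 0 0 0 0 15;0 0 0 0 0 0 15'
python3 -m jog '1.5 0 0 0 0 0 15;1 0 0 0 0 0 15;0 0 0 0 0 0 15'
python3 - <<'E'
from h import *
to((.609,-.1913,.007),.03)
E
```

```text
t: 11.55
eef_pos: [0.6113, -0.1916, 0.0131]
tool_rot: [0.707, -0.012, 0.707, 0.012]
contact_force: [-0.4, -0.7, -4.4]
gripper_width: 0.311
t: 11.85
eef_pos: [0.6108, -0.1917, 0.0103]
tool_rot: [0.707, -0.012, 0.707, 0.012]
contact_force: [-0.6, 0.1, -3.5]
gripper_width: 0.309
t 11.85 tcp [ 610.8 -191.7   10.3] F [-0.6  0.1 -3.5] w 26.4
tool x [-0. -0. -1.] z [ 0.999  0.033 -0.   ] jawyaw 0.033 q [ 0.43  0.66 -0.31  1.76  0.28  0.77  0.01]
shift mm (tool axes) [ 3.3  0.4 -1.8]
turn units [ 0.03 -0.    0.  ]
turn units [-29.97  -0.    -0.  ]
```

```bash
python3 -m jog '2 0 -1 0 0 0 15;0.7 0 0 0 0 0 15;0 0 0 0 0 0 15'
python3 -m jog '0.7 0 0 0 0 0 15;0 0 0 0 0 0 15'
python3 - <<'E'
from h import *
to((.609,-.1913,.007),.03)
E
```

```text
t: 12.15
eef_pos: [0.6097, -0.1917, 0.0074]
tool_rot: [0.707, -0.012, 0.707, 0.012]
contact_force: [-0.4, -0.2, -3.3]
gripper_width: 0.312
t: 12.35
eef_pos: [0.6099, -0.1917, 0.0071]
tool_rot: [0.707, -0.012, 0.707, 0.012]
contact_force: [-1.3, 0.9, -0.7]
gripper_width: 0.311
t 12.35 tcp [ 609.9 -191.7    7.1] F [-1.3  0.9 -0.7] w 26.5
tool x [ 0. -0. -1.] z [0.999 0.033 0.   ] jawyaw 0.033 q [ 0.43  0.66 -0.31  1.76  0.28  0.76  0.01]
shift mm (tool axes) [ 0.1  0.4 -0.9]
turn units [0.03 0.   0.  ]
turn units [-29.97  -0.     0.  ]
```

```bash
python3 -m jog '0 0 0 0 0 0 50;0 0 0 0 0 0 50;0 0 0 0 0 0 50;-20 0 0 0 0 0 50;-30 0 0 0 0 0 50'
python3 -m jog '-45 0 0 0 0 0 60;-45 0 0 0 0 0 60;0 -30 -20 0 0 0 60;0 -30 -20 0 0 0 60;0 0 0 0 0 0 60'
python3 - <<'E'
from h import *
to((.609,-.1913,.007),.03); snap('wrist','w12')
E
```

```text
t: 12.85
eef_pos: [0.6084, -0.1913, 0.0558]
tool_rot: [0.706, -0.011, 0.708, 0.012]
contact_force: [-0.6, -0.0, 0.2]
gripper_width: 0.581
t: 13.35
eef_pos: [0.5686, -0.2598, 0.1473]
tool_rot: [0.706, -0.01, 0.708, 0.007]
contact_force: [0.2, -0.8, 0.0]
gripper_width: 0.703
t 13.35 tcp [ 568.6 -259.8  147.3] F [ 0.2 -0.8  0. ] w 60.0
tool x [-0.002 -0.004 -1.   ] z [ 1.     0.025 -0.002] jawyaw 0.025 q [ 0.58  0.47 -0.34  1.71  0.19  0.99  0.19]
shift mm (tool axes) [139.9  68.   42.3]
turn units [-0.05 -0.02  0.04]
turn units [2.995e+01 6.000e-02 2.000e-02]
{'fx': 312.8851672097826, 'fy': 312.8851672097826, 'cx': 279.72220377351806, 'cy': 205.24005658325945}
```

View pics/w12.png

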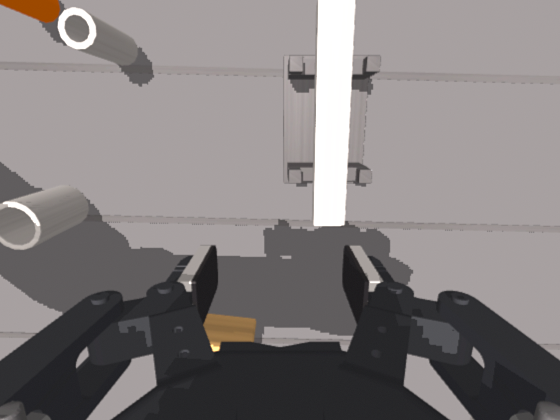

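```bash
python3 -m jog '0 0 -35 0 0 0 72;0 0 -40 0 0 0 72;0 0 -40 0 0 0 72;0 0 -40 0 0 0 72;10 -5 -40 0 0 0 72'
python3 -m jog '15 -5 -20 0 0 0 72;15 -5 0 0 0 0 72;0 0 0 0 0 0 72'
python3 - <<'E'
from h import *
to((.344,-.285,.002),.0); snap('wrist','w13')
E
```

```text
t: 13.9
eef_pos: [0.3774, -0.2634, 0.1378]
tool_rot: [0.708, -0.013, 0.706, 0.012]
contact_force: [0.5, -0.9, 0.1]
gripper_width: 0.844
t: 14.2
eef_pos: [0.3566, -0.2743, 0.1058]
tool_rot: [0.706, -0.011, 0.708, 0.012]
contact_force: [-0.5, -0.7, 0.4]
gripper_width: 0.843
t 14.2 tcp [ 356.6 -274.3  105.8] F [-0.5 -0.7  0.4] w 72.0
tool x [-0.002  0.001 -1.   ] z [ 0.999  0.033 -0.002] jawyaw 0.033 q [ 0.82  0.26 -0.34  2.14  0.13  0.76  0.43]
shift mm (tool axes) [103.8 -10.5 -12.7]
turn units [ 0.31 -0.02 -0.01]
turn units [-2.969e+01  2.000e-02 -3.000e-02]
{'fx': 312.8851672097826, 'fy': 312.8851672097826, 'cx': 279.72220377351806, 'cy': 205.24005658325945}
```

View pics/w13.png

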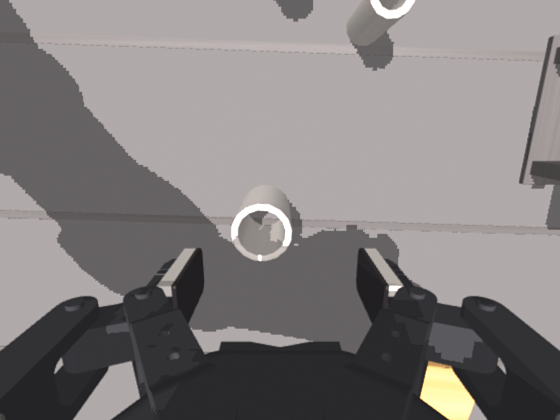

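```bash
python3 - <<'E'
from h import *
p=px('w13',261.5,232.5,.07);print(p)
to((p[0],p[1],.002),.033)
E
```

```text
[ 0.34317218 -0.28470529  0.07      ]
t 14.25 tcp [ 357.8 -274.2  106.6] F [-0.3  0.3  0. ] w 71.9
tool x [-0.001  0.001 -1.   ] z [ 0.999  0.034 -0.   ] jawyaw 0.034 q [ 0.82  0.26 -0.34  2.14  0.12  0.76  0.43]
shift mm (tool axes) [104.6 -10.2 -14.9]
turn units [ 0.01 -0.   -0.01]
turn units [-2.999e+01  2.000e-02 -1.000e-02]
```

```bash
python3 -m jog '0 -10 -15 0 0 0 72;25 0 0 0 0 0 72;30 0 0 0 0 0 72;30 0 0 0 0 0 72;19 0 0 0 0 0 72'
python3 -m jog '0 0 0 0 0 0 72'
python3 - <<'E'
from h import *
to((.3432,-.2847,.002),.033); snap('wrist','w14')
E
```

```text
t: 14.75
eef_pos: [0.3441, -0.2846, 0.002]
tool_rot: [0.707, -0.012, 0.707, 0.012]
contact_force: [0.6, -0.4, -0.4]
gripper_width: 0.841
t: 14.85
eef_pos: [0.3431, -0.2839, 0.0015]
tool_rot: [0.706, -0.011, 0.708, 0.013]
contact_force: [-0.0, 0.4, 0.1]
gripper_width: 0.843
t 14.85 tcp [ 343.1 -283.9    1.5] F [-0.   0.4  0.1] w 72.0
tool x [-0.002  0.002 -1.   ] z [ 0.999  0.035 -0.002] jawyaw 0.035 q [ 0.78  0.44 -0.28  2.22  0.24  0.51  0.36]
shift mm (tool axes) [-0.5 -0.8  0.1]
turn units [ 0.02 -0.02 -0.02]
turn units [-29.98   0.04  -0.03]
{'fx': 312.8851672097826, 'fy': 312.8851672097826, 'cx': 279.72220377351806, 'cy': 205.24005658325945}
```

View pics/w14.png

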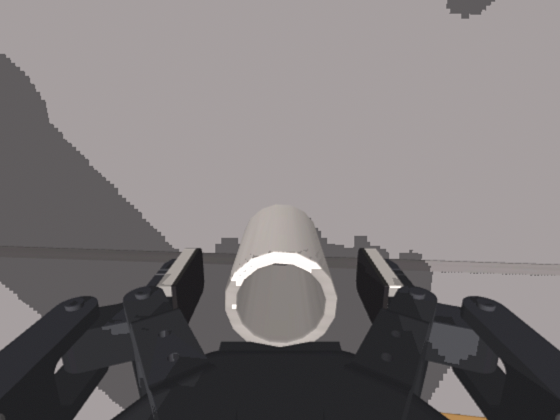

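```bash
python3 -m jog '0 0 0 0 0 0 30;0 0 0 0 0 0 30;0 0 0 0 0 0 30;0 0 0 0 0 0 30' 50
python3 - <<'E'
from h import *
to((.3432,-.2847,.002),.033); snap('wrist','w15')
E
```

```text
t: 15.3
eef_pos: [0.344, -0.286, 0.0044]
tool_rot: [0.708, -0.012, 0.706, 0.011]
contact_force: [-0.8, 0.3, 5.7]
gripper_width: 0.494
t 15.3 tcp [ 344.  -286.     4.4] F [-0.8  0.3  5.7] w 42.2
tool x [ 0.002 -0.002 -1.   ] z [0.999 0.033 0.002] jawyaw 0.033 q [ 0.79  0.44 -0.28  2.22  0.24  0.51  0.36]
shift mm (tool axes) [ 2.4  1.4 -0.7]
turn units [-0.    0.02  0.02]
turn units [30.    0.03 -0.03]
{'fx': 312.8851672097826, 'fy': 312.8851672097826, 'cx': 279.72220377351806, 'cy': 205.24005658325945}
```

View pics/w15.png

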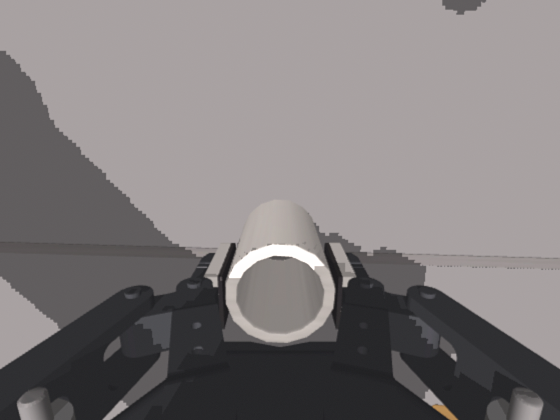

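```bash
python3 -m jog '-15 0 0 0 0 0 30;-30 0 0 0 0 0 30;-30 0 0 0 0 0 30;-30 10 15 0 0 0 30;0 35 25 0 0 0 30'
python3 -m jog '0 37 25 0 0 0 30;0 37 25 0 0 0 30;0 37 25 0 0 0 30;0 37 25 0 0 0 30;0 37 25 0 0 0 30'
python3 -m jog '0 40 20 0 0 0 30;0 40 20 -0.3 0 0 30;0 40 20 -0.3 0 0 30;0 40 10 -0.3 0 0 30;0 40 10 -0.3 0 0 30'
python3 - <<'E'
from h import *
to((.5907,.2605,.09),.157)
E
```

```text
t: 15.85
eef_pos: [0.3832, -0.2435, 0.1123]
tool_rot: [0.709, -0.011, 0.705, 0.007]
contact_force: [1.5, -0.6, -2.7]
gripper_width: 0.499
t: 16.35
eef_pos: [0.5008, -0.0488, 0.1087]
tool_rot: [0.707, -0.012, 0.707, 0.011]
contact_force: [0.4, -0.5, -2.8]
gripper_width: 0.497
t: 16.85
eef_pos: [0.5662, 0.1554, 0.1085]
tool_rot: [0.705, -0.056, 0.705, 0.056]
contact_force: [0.7, -0.2, -2.8]
gripper_width: 0.496
t 16.85 tcp [566.2 155.4 108.5] F [ 0.7 -0.2 -2.8] w 42.4
tool x [ 0.001 -0.    -1.   ] z [0.987 0.158 0.001] jawyaw 0.159 q [ 0.01  0.48 -0.51  1.83  0.29  0.9  -0.47]
shift mm (tool axes) [18.5 99.9 40.8]
turn units [0.02 0.01 0.  ]
turn units [-2.998e+01 -0.000e+00  1.000e-02]
```

```bash
python3 -m jog '0 33 13 0 0 0 30;10 33 14 0 0 0 30;20 33 14 0 0 0 30;10 0 0 0 0 0 30;0 0 0 0 0 0 30'
python3 - <<'E'
from h import *
to((.5907,.2605,.006),.157); snap('wrist','w16');snap('scene','s16');crop('s16',250,180,430,340,4,'c16')
E
```

```text
t: 17.35
eef_pos: [0.589, 0.2584, 0.0664]
tool_rot: [0.704, -0.057, 0.706, 0.056]
contact_force: [0.4, -0.7, -2.7]
gripper_width: 0.502
t 17.35 tcp [589.  258.4  66.4] F [ 0.4 -0.7 -2.7] w 42.8
tool x [-0.003 -0.002 -1.   ] z [ 0.987  0.16  -0.003] jawyaw 0.16 q [-0.17  0.62 -0.48  1.71  0.35  0.9  -0.63]
shift mm (tool axes) [60.4  1.9  2.2]
turn units [ 0.03 -0.03  0.01]
turn units [-2.997e+01 -1.000e-02 -5.000e-02]
{'fx': 312.8851672097826, 'fy': 312.8851672097826, 'cx': 279.72220377351806, 'cy': 205.24005658325945}
{'fx': 452.3866942233305, 'fy': 452.3866942233305, 'cx': 281.07557216960754, 'cy': 213.12548054233906}
```

View pics/w16.png

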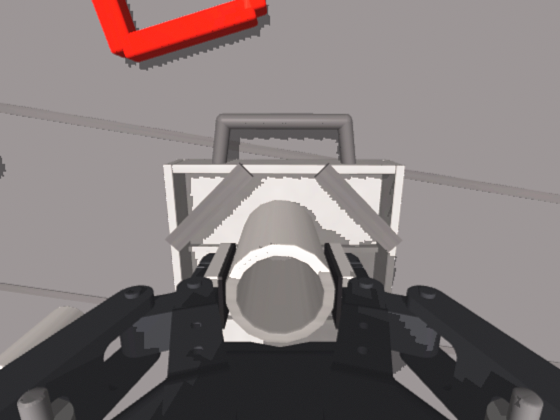

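View pics/c16.png

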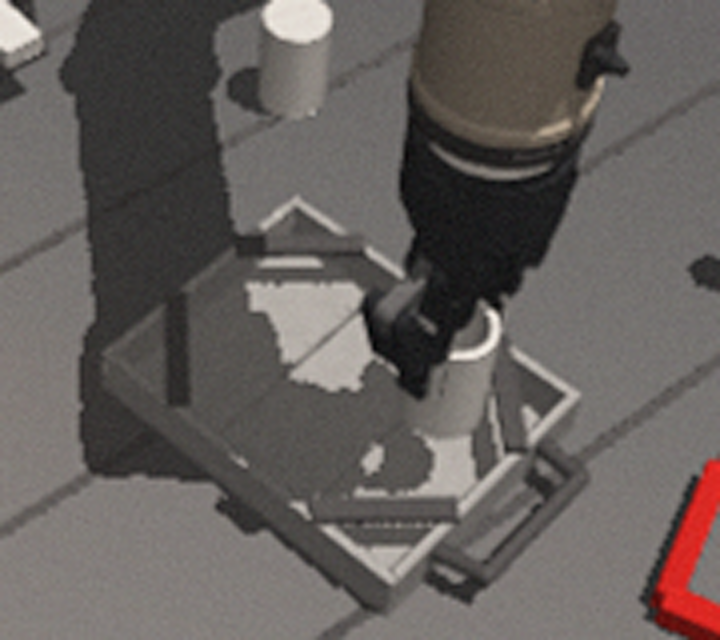

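```bash
python3 -m jog '15 1 2 0 0 0 30;18 1 0 0 0 0 30;15 0 0 0 0 0 30;6 0 0 0 0 0 30;0 0 0 0 0 0 30'
python3 - <<'E'
from h import *
to((.5907,.2605,.008),.157)
E
```

```text
t: 17.95
eef_pos: [0.5913, 0.2598, 0.012]
tool_rot: [0.704, -0.056, 0.706, 0.056]
contact_force: [0.6, -0.7, -3.1]
gripper_width: 0.498
t 17.95 tcp [591.3 259.8  12. ] F [ 0.6 -0.7 -3.1] w 42.5
tool x [-0.003 -0.001 -1.   ] z [ 0.987  0.158 -0.003] jawyaw 0.159 q [-0.19  0.69 -0.45  1.73  0.39  0.81 -0.67]
shift mm (tool axes) [ 4.   0.8 -0.5]
turn units [ 0.01 -0.03  0.01]
turn units [-2.999e+01 -1.000e-02 -4.000e-02]
```

```bash
python3 -m jog '2 0.5 0 0 0 0 30;1 0 0 0 0 0 30;0 0 0 0 0 0 30'
python3 -m jog '1 0 0 0 0 0 30;0 0 0 0 0 0 30'
python3 - <<'E'
from h import *
to((.5907,.2605,.008),.157)
E
```

```text
t: 18.25
eef_pos: [0.5927, 0.2613, 0.0113]
tool_rot: [0.705, -0.056, 0.705, 0.056]
contact_force: [0.0, -0.7, -2.6]
gripper_width: 0.498
t: 18.45
eef_pos: [0.5925, 0.261, 0.01]
tool_rot: [0.705, -0.056, 0.705, 0.056]
contact_force: [-0.3, 0.7, -2.6]
gripper_width: 0.498
t 18.45 tcp [592.5 261.   10. ] F [-0.3  0.7 -2.6] w 42.6
tool x [ 0.  0. -1.] z [0.987 0.158 0.   ] jawyaw 0.158 q [-0.19  0.69 -0.45  1.73  0.39  0.81 -0.67]
shift mm (tool axes) [ 2.  -0.2 -1.8]
turn units [0.01 0.   0.  ]
turn units [-29.99  -0.     0.  ]
```

```bash
python3 -m jog '1 0 -1.5 0 0 0 30;0 0 0 0 0 0 30'
python3 -m jog '1 0 0 0 0 0 30;0 0 0 0 0 0 30'
python3 -m jog '0.7 0 0 0 0 0 30;0 0 0 0 0 0 30'
```

```text
t: 18.65
eef_pos: [0.5906, 0.2607, 0.0088]
tool_rot: [0.705, -0.056, 0.705, 0.056]
contact_force: [0.3, -0.1, -3.3]
gripper_width: 0.497
t: 18.85
eef_pos: [0.5907, 0.2608, 0.0086]
tool_rot: [0.705, -0.056, 0.705, 0.056]
contact_force: [-3.2, -1.6, 4.7]
gripper_width: 0.495
t: 19.05
eef_pos: [0.5907, 0.2609, 0.0085]
tool_rot: [0.705, -0.056, 0.705, 0.056]
contact_force: [-5.4, -2.9, 9.5]
gripper_width: 0.495
```

```bash
python3 -m jog '-1 0 0 0 0 0 47;0 0 0 0 0 0 60;0 0 0 0 0 0 65;-10 0 0 0 0 0 65;-25 0 0 0 0 0 65'
python3 -m jog '-45 0 0 0 0 0 65;-40 0 0 0 0 0 65;-5 -45 0 0 0 0 65;0 -45 0 0 0 0 65;0 0 0 0 0 0 65'
python3 - <<'E'
from h import *
to((.422,.1215,.1),.157); snap('wrist','w17')
E
```

```text
t: 19.55
eef_pos: [0.5894, 0.2599, 0.0418]
tool_rot: [0.703, -0.057, 0.706, 0.055]
contact_force: [0.8, -0.7, -0.3]
gripper_width: 0.765
t: 20.05
eef_pos: [0.6076, 0.1627, 0.1338]
tool_rot: [0.706, -0.054, 0.705, 0.05]
contact_force: [1.3, -0.9, -0.5]
gripper_width: 0.763
t 20.05 tcp [607.6 162.7 133.8] F [ 1.3 -0.9 -0.5] w 65.1
tool x [ 0.002 -0.005 -1.   ] z [0.989 0.148 0.001] jawyaw 0.148 q [-0.    0.52 -0.5   1.71  0.29  0.99 -0.45]
shift mm (tool axes) [  33.7  -13.1 -189.7]
turn units [-0.08  0.01  0.05]
turn units [ 2.992e+01  8.000e-02 -1.000e-02]
{'fx': 312.8851672097826, 'fy': 312.8851672097826, 'cx': 279.72220377351806, 'cy': 205.24005658325945}
```

View pics/w17.png

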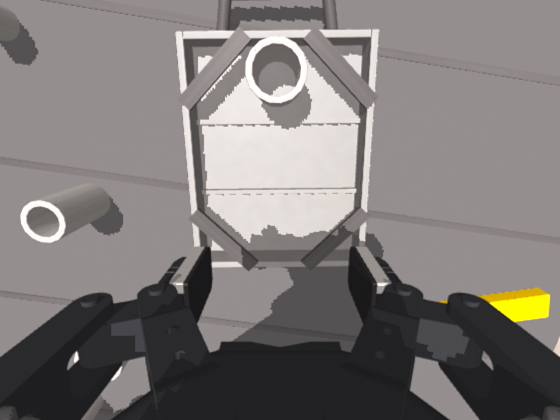

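```bash
python3 - <<'E'
from h import *
print(px('w17',44,222,.07))
E
python3 -m jog '0 -3 -40 0 0 0 65;0 -3 -40 0 0 0 65;0 -3 -40 0 0 0 65;10 -3 -40 0 0 0 65;15 0 -25 0 0 0 65'
python3 -m jog '0 0 0 0 0 0 65;0 0 0 0 0 0 65'
python3 - <<'E'
from h import *
to((.4217,.1215,.002),.157); snap('wrist','w18')
E
```

```text
[0.42273316 0.12321204 0.07      ]
t: 20.6
eef_pos: [0.4219, 0.1312, 0.1086]
tool_rot: [0.705, -0.057, 0.705, 0.056]
contact_force: [0.7, -0.0, 0.7]
gripper_width: 0.759
t: 20.8
eef_pos: [0.4243, 0.1319, 0.1086]
tool_rot: [0.705, -0.056, 0.705, 0.057]
contact_force: [0.1, 1.1, 1.4]
gripper_width: 0.76
t 20.8 tcp [424.3 131.9 108.6] F [0.1 1.1 1.4] w 64.9
tool x [ 0.001  0.    -1.   ] z [0.987 0.16  0.001] jawyaw 0.16 q [ 0.06  0.27 -0.58  2.14  0.21  0.78 -0.49]
shift mm (tool axes) [106.6  -9.8  -4.4]
turn units [ 0.03  0.01 -0.  ]
turn units [-2.997e+01  0.000e+00  1.000e-02]
{'fx': 312.8851672097826, 'fy': 312.8851672097826, 'cx': 279.72220377351806, 'cy': 205.24005658325945}
```

View pics/w18.png

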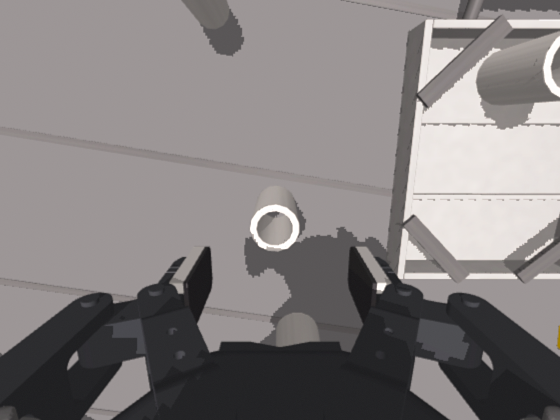

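```bash
python3 - <<'E'
from h import *
p=px('w18',275,227.5,.07); print(p); to((p[0],p[1],.002),.157)
E
```

```text
[0.42152195 0.12413423 0.07      ]
t 20.85 tcp [425.3 132.1 108.9] F [ 0.2  0.3 -0. ] w 65.3
tool x [ 0.002  0.001 -1.   ] z [0.987 0.159 0.002] jawyaw 0.16 q [ 0.07  0.27 -0.58  2.14  0.21  0.78 -0.49]
shift mm (tool axes) [106.9  -7.3  -5.2]
turn units [ 0.02  0.02 -0.01]
turn units [-2.998e+01  1.000e-02  3.000e-02]
```

```bash
python3 -m jog '10 -7.5 -5 0 0 0 60;30 0 0 0 0 0 60;30 0 0 0 0 0 60;25 0 0 0 0 0 60;12 0 0 0 0 0 60'
python3 -m jog '0 0 0 0 0 0 60;0 0 0 0 0 0 60'
python3 - <<'E'
from h import *
to((.4215,.1241,.002),.157); snap('wrist','w19')
E
```

```text
t: 21.35
eef_pos: [0.4197, 0.1221, -0.0011]
tool_rot: [0.704, -0.056, 0.706, 0.056]
contact_force: [0.1, 0.1, 0.5]
gripper_width: 0.7
t: 21.55
eef_pos: [0.4211, 0.123, 0.0015]
tool_rot: [0.705, -0.056, 0.705, 0.056]
contact_force: [0.2, -0.3, 0.9]
gripper_width: 0.699
t 21.55 tcp [421.1 123.    1.5] F [ 0.2 -0.3  0.9] w 59.7
tool x [ 0.  0. -1.] z [0.987 0.158 0.   ] jawyaw 0.159 q [-0.03  0.46 -0.47  2.23  0.4   0.53 -0.65]
shift mm (tool axes) [-0.5  1.1  0.6]
turn units [ 0.01  0.   -0.  ]
turn units [-2.999e+01  0.000e+00  1.000e-02]
{'fx': 312.8851672097826, 'fy': 312.8851672097826, 'cx': 279.72220377351806, 'cy': 205.24005658325945}
```

View pics/w19.png

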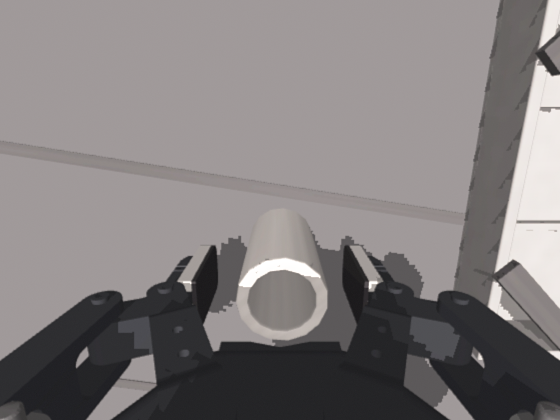

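```bash
python3 -m jog '0 1 0 0 0 0 24;0 0 0 0 0 0 24;0 0 0 0 0 0 24;0 0 0 0 0 0 24;0 0 0 0 0 0 24' 50
python3 -m jog '-20 0 0 0 0 0 24;-35 0 0 0 0 0 24;-35 0 0 0 0 0 24;0 5 30 0 0 0 24;0 9 40 0 0 0 24'
python3 -m jog '0 9 40 0 0 0 24;0 9 40 0 0 0 24;0 9 30 0 0 0 24;0 0 0 0 0 0 24;0 0 0 0 0 0 24'
python3 - <<'E'
from h import *
to((.601,.1953,.06),.157); snap('wrist','w20')
E
```

```text
t: 22.1
eef_pos: [0.4214, 0.1241, 0.0023]
tool_rot: [0.706, -0.056, 0.704, 0.056]
contact_force: [-1.4, -0.5, 6.6]
gripper_width: 0.418
t: 22.6
eef_pos: [0.4876, 0.1474, 0.0929]
tool_rot: [0.706, -0.056, 0.704, 0.055]
contact_force: [0.2, 0.3, -2.7]
gripper_width: 0.415
t: 23.1
eef_pos: [0.5911, 0.1926, 0.0908]
tool_rot: [0.704, -0.056, 0.705, 0.056]
contact_force: [-0.4, -0.8, -2.5]
gripper_width: 0.415
t 23.1 tcp [591.1 192.6  90.8] F [-0.4 -0.8 -2.5] w 35.4
tool x [-0.001 -0.    -1.   ] z [ 0.987  0.158 -0.001] jawyaw 0.159 q [-0.04  0.56 -0.51  1.75  0.33  0.91 -0.53]
shift mm (tool axes) [30.7  1.1 10.2]
turn units [ 0.02 -0.01 -0.  ]
turn units [-2.998e+01  0.000e+00 -2.000e-02]
{'fx': 312.8851672097826, 'fy': 312.8851672097826, 'cx': 279.72220377351806, 'cy': 205.24005658325945}
```

View pics/w20.png

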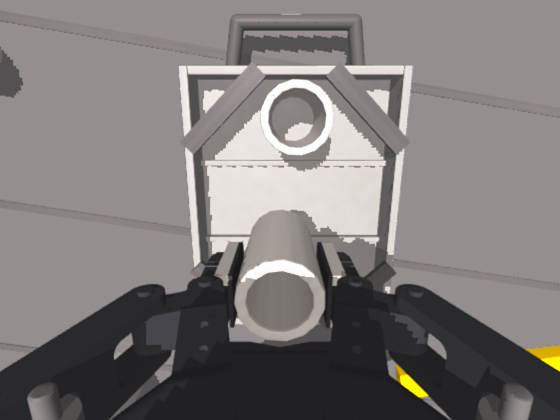

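```bash
python3 -m jog '15 1 10 0 0 0 24;25 0 0 0 0 0 24;25 0 0 0 0 0 24;14 0 0 0 0 0 24;0 0 0 0 0 0 24'
python3 -m jog '0 0 0 0 0 0 24'
python3 - <<'E'
from h import *
to((.601,.1953,.0065),.157)
E
```

```text
t: 23.65
eef_pos: [0.5989, 0.1938, 0.0102]
tool_rot: [0.703, -0.057, 0.706, 0.055]
contact_force: [-0.1, 0.0, -2.9]
gripper_width: 0.416
t: 23.75
eef_pos: [0.6013, 0.1951, 0.0129]
tool_rot: [0.705, -0.056, 0.705, 0.056]
contact_force: [-0.3, 1.2, -2.2]
gripper_width: 0.422
t 23.75 tcp [601.3 195.1  12.9] F [-0.3  1.2 -2.2] w 36.0
tool x [ 0.  0. -1.] z [0.987 0.158 0.   ] jawyaw 0.159 q [-0.08  0.67 -0.46  1.77  0.4   0.79 -0.58]
shift mm (tool axes) [ 6.4  0.2 -0.3]
turn units [ 0.01  0.   -0.  ]
turn units [-2.999e+01  0.000e+00  1.000e-02]
```

```bash
python3 -m jog '3 0 0 0 0 0 24;1.5 0 0 0 0 0 24;0 0 0 0 0 0 24'
python3 -m jog '1 0 0 0 0 0 24;0 0 0 0 0 0 24'
python3 -m jog '1 0 0 0 0 0 24;0 0 0 0 0 0 24'

```

```text
t: 24.05
eef_pos: [0.6016, 0.1952, 0.0081]
tool_rot: [0.705, -0.056, 0.705, 0.056]
contact_force: [0.7, 0.2, -2.9]
gripper_width: 0.419
t: 24.25
eef_pos: [0.6014, 0.1951, 0.0067]
tool_rot: [0.705, -0.056, 0.705, 0.056]
contact_force: [-0.1, 0.0, -2.2]
gripper_width: 0.417
t: 24.45
eef_pos: [0.6016, 0.1952, 0.0064]
tool_rot: [0.705, -0.056, 0.705, 0.056]
contact_force: [-1.4, -1.0, 4.2]
gripper_width: 0.418
```

```bash
python3 -m jog '-1 0 0 0 0 0 40;0 0 0 0 0 0 52;0 0 0 0 0 0 58;-10 0 0 0 0 0 58;-25 0 0 0 0 0 58'
python3 -m jog '-45 0 0 0 0 0 60;-40 0 0 0 0 0 60;0 -45 0 0 0 0 60;0 -45 0 0 0 0 60;0 -45 -15 0 0 0 60'
python3 - <<'E'
from h import *
to((.4182,-.134,.1),.157); snap('wrist','w21')
E
```

```text
t: 24.95
eef_pos: [0.5998, 0.1944, 0.0405]
tool_rot: [0.703, -0.056, 0.706, 0.056]
contact_force: [-0.6, 0.4, 0.5]
gripper_width: 0.677
t: 25.45
eef_pos: [0.6096, 0.0583, 0.1281]
tool_rot: [0.706, -0.056, 0.704, 0.056]
contact_force: [0.1, -0.6, -0.9]
gripper_width: 0.703
t 25.45 tcp [609.6  58.3 128.1] F [ 0.1 -0.6 -0.9] w 60.1
tool x [ 0.003  0.001 -1.   ] z [0.987 0.158 0.003] jawyaw 0.159 q [ 0.18  0.5  -0.51  1.75  0.29  0.96 -0.28]
shift mm (tool axes) [  27.4 -159.6 -219.5]
turn units [ 0.02  0.03 -0.  ]
turn units [-29.98   0.     0.05]
{'fx': 312.8851672097826, 'fy': 312.8851672097826, 'cx': 279.72220377351806, 'cy': 205.24005658325945}
```

View pics/w21.png

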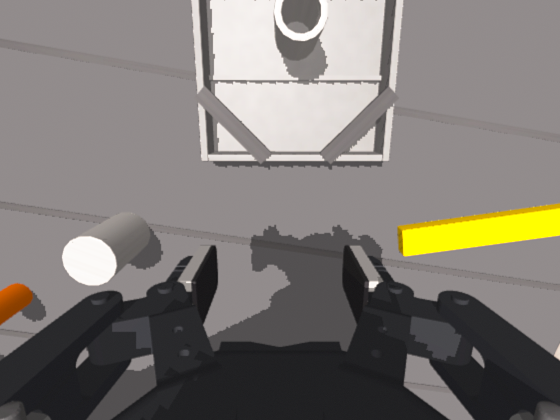

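```bash
python3 -m jog '0 -27 -37 0 0 0 60;0 -27 -37 0 0 0 60;0 -27 -37 0 0 0 60;0 -27 -37 0 0 0 60;10 -27 -37 0 0 0 60'
python3 -m jog '13 -12 -35 0 0 0 55;0 0 0 0 0 0 55;0 0 0 0 0 0 55'
python3 - <<'E'
from h import *
to((.4182,-.134,.002),.157); snap('wrist','w22')
E
```

```text
t: 26.0
eef_pos: [0.4463, -0.1041, 0.1181]
tool_rot: [0.706, -0.056, 0.704, 0.056]
contact_force: [1.3, 0.1, -0.2]
gripper_width: 0.702
t: 26.3
eef_pos: [0.4136, -0.1207, 0.1041]
tool_rot: [0.705, -0.056, 0.705, 0.055]
contact_force: [-0.1, 0.3, 0.8]
gripper_width: 0.645
t 26.3 tcp [ 413.6 -120.7  104.1] F [-0.1  0.3  0.8] w 55.0
tool x [ 0.001 -0.    -1.   ] z [0.988 0.156 0.   ] jawyaw 0.157 q [ 0.59  0.25 -0.51  2.18  0.18  0.75  0.12]
shift mm (tool axes) [102.1 -13.8   2.4]
turn units [0.   0.   0.01]
turn units [-3.e+01 -1.e-02  1.e-02]
{'fx': 312.8851672097826, 'fy': 312.8851672097826, 'cx': 279.72220377351806, 'cy': 205.24005658325945}
```

View pics/w22.png

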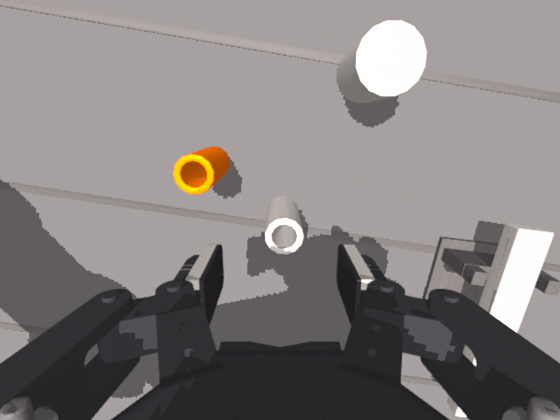

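```bash
python3 - <<'E'
from h import *
crop('w22',150,130,330,270,4,'c22')
p=px('w22',284,235.5,.07); print(p); to((p[0],p[1],.002),.157)
E
```

```text
[ 0.4178117  -0.13180821  0.07      ]
t 26.35 tcp [ 415.  -120.1  104.5] F [ 0.2 -0.4  1.6] w 54.8
tool x [ 0.002 -0.    -1.   ] z [0.987 0.158 0.002] jawyaw 0.159 q [ 0.59  0.25 -0.51  2.18  0.18  0.75  0.12]
shift mm (tool axes) [102.5 -12.    0.8]
turn units [0.02 0.02 0.  ]
turn units [-2.998e+01 -1.000e-02  3.000e-02]
```

View pics/c22.png

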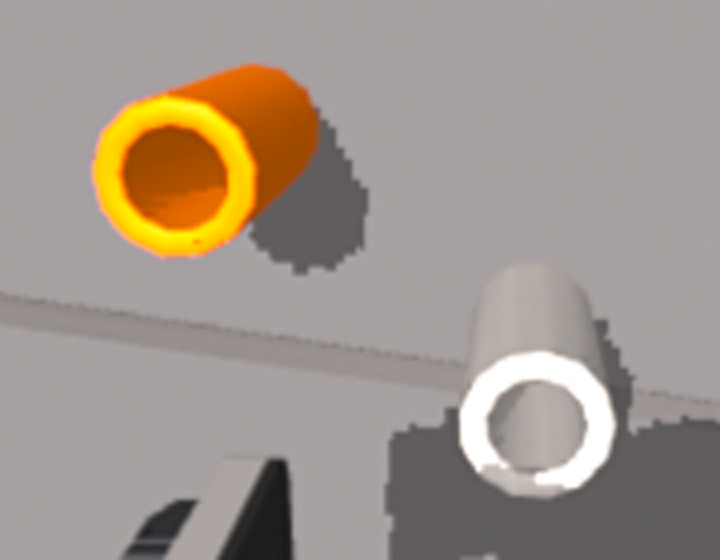

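The crop confirms the steel hollow thin pipe at (284,235); the orange look-alike is at (195,173).

```bash
python3 -m jog '10 -12 1 0 0 0 52;30 0 0 0 0 0 52;30 0 0 0 0 0 52;22 0 0 0 0 0 52;10 0 0 0 0 0 52'
python3 -m jog '0 0 0 0 0 0 52;0 0 0 0 0 0 52'
python3 - <<'E'
from h import *
to((.4178,-.1325,.002),.157); snap('wrist','w23')
E
```

```text
t: 26.85
eef_pos: [0.4167, -0.1316, -0.0005]
tool_rot: [0.704, -0.056, 0.706, 0.057]
contact_force: [0.5, -0.6, 0.2]
gripper_width: 0.605
t: 27.05
eef_pos: [0.4177, -0.132, 0.002]
tool_rot: [0.705, -0.056, 0.705, 0.056]
contact_force: [-0.1, -0.0, -0.2]
gripper_width: 0.61
t 27.05 tcp [ 417.7 -132.     2. ] F [-0.1 -0.  -0.2] w 52.1
tool x [ 0.001  0.    -1.   ] z [0.987 0.158 0.001] jawyaw 0.159 q [ 0.51  0.45 -0.41  2.23  0.35  0.52 -0.01]
shift mm (tool axes) [ 0.  -0.5  0.1]
turn units [0.02 0.01 0.  ]
turn units [-2.998e+01 -0.000e+00  1.000e-02]
{'fx': 312.8851672097826, 'fy': 312.8851672097826, 'cx': 279.72220377351806, 'cy': 205.24005658325945}
```

View pics/w23.png

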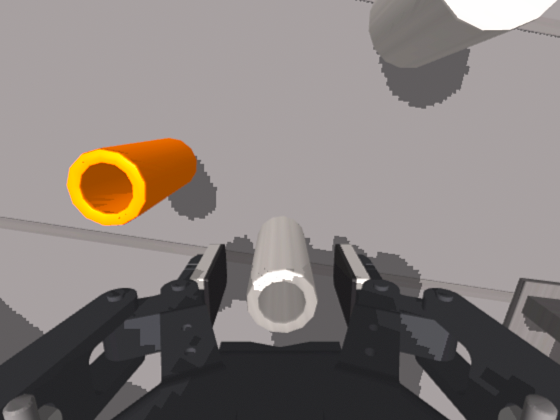

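```bash
python3 -m jog '0 0 0 0 0 0 16;0 0 0 0 0 0 16;0 0 0 0 0 0 16;0 0 0 0 0 0 16;0 0 0 0 0 0 16' 50
python3 -m jog '-20 0 0 0 0 0 16;-35 0 0 0 0 0 16;-40 0 0 0 0 0 16;-10 15 20 0 0 0 16;0 30 30 0 0 0 16'
python3 -m jog '0 30 30 0 0 0 16;0 30 30 0 0 0 16;0 30 30 0 0 0 16;0 30 30 0 0 0 16;0 30 30 0 0 0 16'
python3 -m jog '0 25 22 0 0 0 16;0 0 0 0 0 0 16;0 0 0 0 0 0 16'
python3 - <<'E'
from h import *
to((.6113,.1301,.06),.157); snap('wrist','w24')
E
```

```text
t: 27.6
eef_pos: [0.4175, -0.1324, 0.0026]
tool_rot: [0.705, -0.056, 0.704, 0.056]
contact_force: [-0.5, 0.6, 5.0]
gripper_width: 0.308
t: 28.1
eef_pos: [0.4597, -0.0827, 0.109]
tool_rot: [0.706, -0.055, 0.704, 0.052]
contact_force: [1.0, 0.3, -1.5]
gripper_width: 0.31
t: 28.6
eef_pos: [0.584, 0.0931, 0.1068]
tool_rot: [0.705, -0.056, 0.705, 0.056]
contact_force: [1.3, 0.0, -2.3]
gripper_width: 0.312
t: 28.9
eef_pos: [0.6007, 0.1207, 0.1064]
tool_rot: [0.705, -0.057, 0.705, 0.056]
contact_force: [0.4, -0.1, -2.0]
gripper_width: 0.307
t 28.9 tcp [600.7 120.7 106.4] F [ 0.4 -0.1 -2. ] w 26.2
tool x [-0.001 -0.    -1.   ] z [ 0.987  0.159 -0.001] jawyaw 0.16 q [ 0.09  0.53 -0.53  1.77  0.32  0.93 -0.41]
shift mm (tool axes) [46.4  7.6 12. ]
turn units [ 0.03 -0.01  0.  ]
turn units [-2.997e+01 -0.000e+00 -1.000e-02]
{'fx': 312.8851672097826, 'fy': 312.8851672097826, 'cx': 279.72220377351806, 'cy': 205.24005658325945}
```

View pics/w24.png

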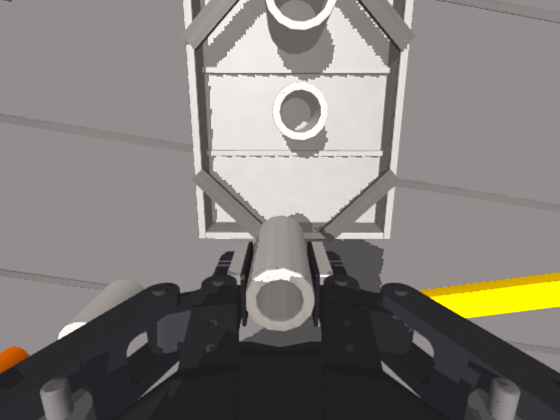

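```bash
python3 -m jog '10 7.5 12 0 0 0 16;30 0 0 0 0 0 16;0 0 0 0 0 0 16;0 0 0 0 0 0 16'
python3 - <<'E'
from h import *
to((.6113,.1301,.011),.157); snap('wrist','w25')
E
```

```text
t: 29.35
eef_pos: [0.6112, 0.1285, 0.0661]
tool_rot: [0.704, -0.056, 0.706, 0.055]
contact_force: [0.6, 0.2, -1.1]
gripper_width: 0.305
t 29.35 tcp [611.2 128.5  66.1] F [ 0.6  0.2 -1.1] w 26.1
tool x [-0.002 -0.001 -1.   ] z [ 0.988  0.157 -0.002] jawyaw 0.158 q [ 0.06  0.6  -0.5   1.76  0.36  0.88 -0.45]
shift mm (tool axes) [55.1  1.6  0.4]
turn units [ 0.01 -0.02  0.  ]
turn units [-2.999e+01 -1.000e-02 -3.000e-02]
{'fx': 312.8851672097826, 'fy': 312.8851672097826, 'cx': 279.72220377351806, 'cy': 205.24005658325945}
```

View pics/w25.png

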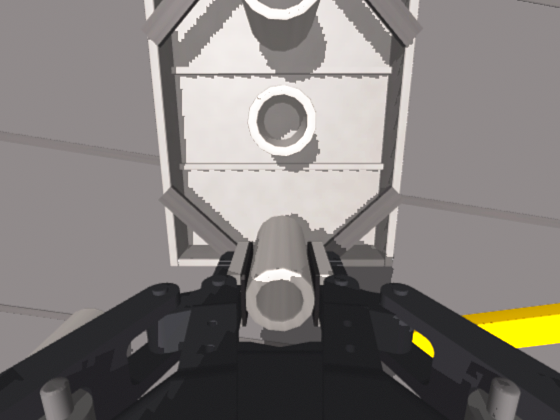

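```bash
python3 -m jog '20 1.5 0 0 0 0 16;20 0 0 0 0 0 16;13 0 0 0 0 0 16;0 0 0 0 0 0 16;0 0 0 0 0 0 16'
python3 -m jog '1.5 0 0 0 0 0 16;1 0 0 0 0 0 16;0 0 0 0 0 0 16'
python3 -m jog '1 0 0 0 0 0 16;0 0 0 0 0 0 16'

```

```text
t: 29.9
eef_pos: [0.6122, 0.1311, 0.0145]
tool_rot: [0.705, -0.056, 0.705, 0.056]
contact_force: [-0.2, -0.3, -1.2]
gripper_width: 0.312
t: 30.2
eef_pos: [0.6119, 0.131, 0.0116]
tool_rot: [0.705, -0.056, 0.705, 0.056]
contact_force: [0.9, -0.8, -2.2]
gripper_width: 0.311
t: 30.4
eef_pos: [0.6116, 0.1309, 0.0102]
tool_rot: [0.705, -0.056, 0.705, 0.056]
contact_force: [0.7, -0.3, -1.2]
gripper_width: 0.304
```

```bash
python3 -m jog '2 0 0 0 0 0 16;0 0 0 0 0 0 16;0 0 0 0 0 0 16'
python3 -m jog '1 0 0 0 0 0 16;0 0 0 0 0 0 16'
python3 -m jog '1 0 0 0 0 0 16;0 0 0 0 0 0 16'

```

```text
t: 30.7
eef_pos: [0.6115, 0.1309, 0.008]
tool_rot: [0.705, -0.056, 0.705, 0.056]
contact_force: [0.3, -0.3, -1.6]
gripper_width: 0.308
t: 30.9
eef_pos: [0.6116, 0.1309, 0.007]
tool_rot: [0.705, -0.056, 0.705, 0.056]
contact_force: [0.8, -0.1, -1.8]
gripper_width: 0.31
t: 31.1
eef_pos: [0.6118, 0.131, 0.0067]
tool_rot: [0.705, -0.056, 0.705, 0.056]
contact_force: [-1.4, -0.5, 3.9]
gripper_width: 0.308
```

Seated. Release, rise and step aside.

```bash
python3 -m jog '-1 0 0 0 0 0 33;0 0 0 0 0 0 45;0 0 0 0 0 0 52;-10 0 0 0 0 0 52;-25 0 0 0 0 0 52'
python3 -m jog '-45 0 0 0 0 0 60;-45 0 0 0 0 0 60;-45 0 0 0 0 0 60;0 -40 -20 0 0 0 60;0 -40 -20 0 0 0 60'
python3 -m jog '0 -25 -20 0 0 0 60;0 0 0 0 0 0 60'
python3 - <<'E'
from h import *
to(None); snap('wrist','w26');snap('top','t26');snap('scene','s26')
E
```

```text
t: 31.6
eef_pos: [0.6099, 0.1304, 0.041]
tool_rot: [0.703, -0.056, 0.706, 0.056]
contact_force: [0.7, -0.3, 0.5]
gripper_width: 0.614
t: 32.1
eef_pos: [0.5857, 0.0466, 0.18]
tool_rot: [0.706, -0.057, 0.703, 0.057]
contact_force: [0.6, -2.0, -1.6]
gripper_width: 0.706
t: 32.3
eef_pos: [0.5672, 0.0119, 0.1775]
tool_rot: [0.705, -0.055, 0.706, 0.052]
contact_force: [1.5, 0.1, -0.4]
gripper_width: 0.699
t 32.3 tcp [567.2  11.9 177.5] F [ 1.5  0.1 -0.4] w 59.7
tool x [-0.001 -0.004 -1.   ] z [ 0.989  0.151 -0.002] jawyaw 0.151 q [ 0.3   0.38 -0.55  1.81  0.23  1.02 -0.18]
{'fx': 312.8851672097826, 'fy': 312.8851672097826, 'cx': 279.72220377351806, 'cy': 205.24005658325945}
{'fx': 452.13555790309255, 'fy': 452.13555790309255, 'cx': 282.7326909371876, 'cy': 206.90697132370815}
{'fx': 452.3866942233305, 'fy': 452.3866942233305, 'cx': 281.07557216960754, 'cy': 213.12548054233906}
```

View pics/w26.png

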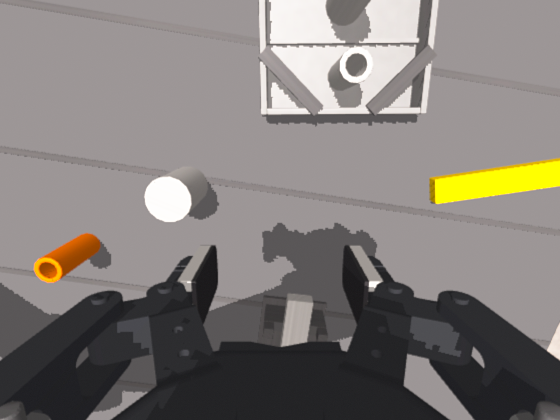

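View pics/s26.png

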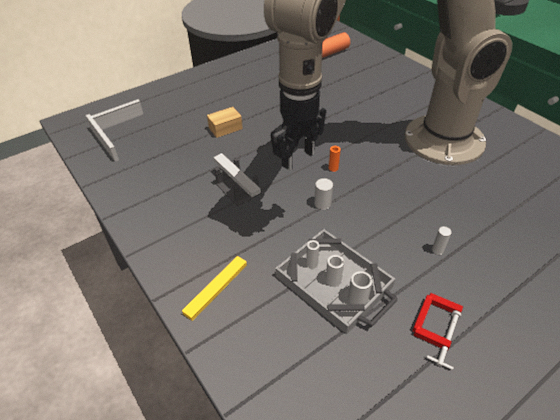

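View pics/t26.png

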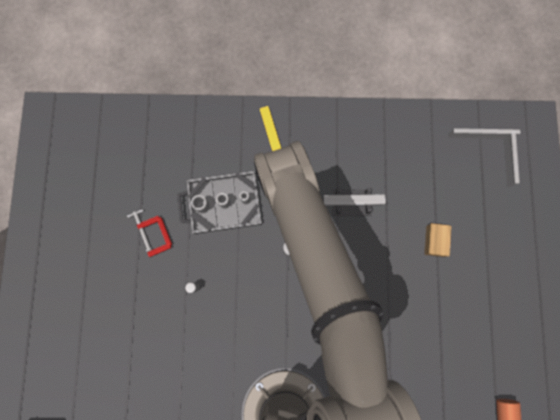

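```bash
python3 - <<'E'
from h import *
crop('s26',200,140,400,330,3.5,'c26')
print([np.round(px('t26',u,200)*1e3,1) for u in (328,340,355,370,382)])
E
```

```text
[array([ 609.5, -117.4,   49.6]), array([ 609.8, -152.7,   50.7]), array([ 610.3, -196.8,   51.8]), array([ 611.2, -241.1,   51.4]), array([ 611.9, -276.7,   50.5])]
```

View pics/c26.png

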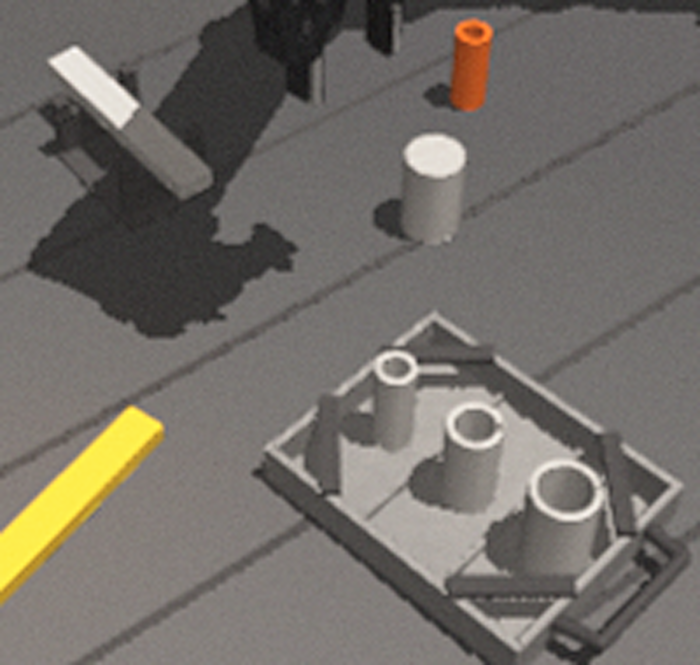

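```bash
python3 -c "
from station import bot
print(bot.hand_in())"
```

```text
the job is handed in; nothing more can be done
None
```

The job is finished and handed in at about 32 s. I turned the steel flat bar straight in the caddy, lifted it out and laid it on both saddles between the prongs. I then stood the thick, middle and thin pipes upright in the bays, with the thick one next to the handle.

**Last checks:**
- **Pipes:** the final pictures show all three upright, one to a bay, in the right order.
- **Bar:** it lies level across both saddles and within the prongs. The top camera's depth put its upper face at 50–52 mm, where 56 mm was expected. I took this as camera error, since the reading is even along the bar.
- **Everything else:** the solid bars, the wood block, the clamp and the look-alikes look undisturbed by eye. I did not measure them. The gripper touches nothing.

**What went wrong:** the fingertips turned out to sit about 35–40 mm behind the TCP that was reported. My first attempt to grip the bar closed in the air above it without touching anything. I corrected for this offset in every grasp after that.

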